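Put the profile support plates back in order in their slotted rack

TASK

Two profile support plates are leaning on the grey stand; put both back in the two empty middle slots of the plywood rack so that the four plates stand in order of size, the smaller of the two next to the smallest plate and the larger next to the largest. Stand each one upright, centred across the rack, and lower it to the bottom of its slot before letting go, either face forward. Leave the two plates already in the rack and the other things on the bench where they are.

Things in the scene. Friction and masses are not known exactly. Their poses are not given: they have to be found in the camera images.
- plate_second_centre (a point): The smaller of the two plates to put away: 10 mm thick bare aluminium plate, stepped outline, 82 mm wide at the foot, 41 mm over the top quarter, 95 mm tall. Point: its centre, half-way up; z runs foot to top, x is square to its face, y along its width. Starts leaning on the stand, top 0.45 rad (26 deg) off vertical towards the stand's +x (away from the robot); draw it out along its own length.
- plate_third_centre (a point): The larger of the two plates to put away: 10 mm thick bare aluminium plate, stepped outline, 102 mm wide at the foot, 51 mm over the top quarter, 110 mm tall. Point: its centre, half-way up; z runs foot to top, x is square to its face, y along its width. Starts leaning on the stand, top 0.45 rad (26 deg) off vertical towards the stand's +x (away from the robot); draw it out along its own length.
- plate_smallest_centre (a point): The smallest plate of the set, already standing in one of the two end slots of the rack (either end): a 10 mm thick bare aluminium plate, stepped outline, 68 mm wide at the foot, 34 mm over the top quarter, 80 mm tall. Point: its centre, half-way up; z runs foot to top, x is square to its face, y along its width. Leave it there.
- plate_largest_centre (a point): The largest plate of the set, already standing in the other end slot of the rack: a 10 mm thick bare aluminium plate, stepped outline, 118 mm wide at the foot, 59 mm over the top quarter, 125 mm tall. Point: its centre, half-way up; z runs foot to top, x is square to its face, y along its width. Leave it there.
- rack: Fixed plywood rack, 214 mm (x) by 130 mm (y). Origin: centre of its underside; z up. Four slots run along y, at x = -75, -25, 25, 75 mm, 14 mm wide, open at both ends, floor 8 mm above the bench; teeth with rounded tops rise to 38 mm, standing at |y| = 17 to 39 mm. End slots taken, middle two empty.
- inner_slot_near (a point): Centre of the floor of the empty middle slot at x = -25 mm of the rack, 8 mm above the bench; axes as the rack's.
- inner_slot_far (a point): Centre of the floor of the empty middle slot at x = +25 mm of the rack, 8 mm above the bench; axes as the rack's.
- stand: Fixed grey steel stand, 282 mm (y) by 100 mm (x), 90 mm high; origin: centre of its underside. Two plates lean on it side by side, feet near x = -24, y = -66 and 66 mm, 34 mm above the bench, in a channel 16 mm wide and 16 mm deep that slants with the plates; a panel behind (+x) reaches 54 mm up them, above which both faces are free.
- screw_jar: Glass jar of 56 mm diameter, 75 mm tall, between the rack and the stand; origin under its centre. Leave it.
- tape_measure: Black tape measure, 60 x 36 mm, 56 mm tall, between the rack and the stand; origin under its centre. Leave it.
- spray_can: White spray can, 52 mm diameter, 150 mm tall, beyond the rack and stand; origin under its centre. Leave it.
- mallet: Rubber mallet lying beyond the rack and stand. Leave it.
- wrench: Steel wrench lying at the left side. Leave it.
- offcut: Offcut of white window profile, 70 x 130 mm, 60 mm tall, beyond the rack and stand; origin under its centre. Leave it.
Things that resemble listed ones, but are neither listed nor needed, are in the scene too. Leave any blue, orange or turquoise look-alike of the part that bears plate_second_centre alone.

How it is judged:
By the outcome, as a careful person would: the job done as asked, in the order asked, and still so for the second after the job is handed in, with the robot touching nothing.
It also fails if it takes over 70 s, if anything falls off the work surface, if the arm or the gripper's body presses on something with over 40 N, if the wrist force passes 120 N, or if a joint passes its speed limit or range.

ROBOT

A 6-joint arm with a two-finger parallel gripper is mounted at the origin on the work surface. World frame = base frame: x ahead of the robot, y to its left, z up, the work surface at z = 0. Lengths are in mm, angles in rad, forces in N, time in s.
With the tool pointing down it reaches from about 375 to 900 mm from the base axis. Payload 3.1 kg.
Tool frame: the origin (TCP) lies at the very end of the fingers, on their centre line; the grasp point (between the pads) lies 19 mm behind it (bot.hold_point_z is the distance from the TCP to the grasp point, in mm); z points along the fingers, y is the direction in which the jaws open and shut (so a half turn about z gives the same grasp; the last joint's range is limited). The gripper opens to 87 mm and grips with 3 to 60 N. Pads are 19 mm wide; open, the fingers measure 117 mm over their backs; the gripper's body (75 mm by 190 mm) begins 51 mm behind the grasp point.
Start: joints at [1.002, 0.527, 1.433, -0, 1.181, -0.178], TCP at [237.46, 578.108, 222.548] pointing down, gripper open.
Joint ranges: [-3.08, 3.08], [-0.75, 2.2], [0.22, 2.44], [-1.43, 4.57], [0, 2.65], [-2.85, 2.85]. Speed limits (rad/s): [2.79, 2.79, 3.14, 3.14, 3.14, 3.14].

INTERFACE

Orientations are given as a unit quaternion [w, x, y, z].
In Python, from station import bot gives the robot as it stands.
- The arm moves only by the tool play_rows, never from a script. Its argument "increments" is a list of rows, each an object of numbers: "tx", "ty", "tz": the shift along the tool's x, y, z in mm; "rx", "ry", "rz": the turn, a rotation vector about the tool's x, y, z in rad. In form: [{"tx": .., "ty": .., "tz": .., "rx": .., "ry": .., "rz": ..}, ...]. A call has 1 to 20 rows; each row shifts and turns the commanded pose from where the row before left it, along the tool's axes as they then stand; what a row does not reach is not made up. A row lasts 1/10 s, in which the tool goes at most 50 mm and 8.59 degrees, less where a joint would pass 70% of its speed; a pose out of reach is approached as far as the arm can. A call is refused whole if a number of a shift passes 50 or a number of a turn 0.15, either way. A call with a gripper value outside its range is refused whole. "jaw" is the closure, from -1 (fully open) to 1 (shut), set as the call begins (left out, the last holds). The fingers move at their own pace and stop on an object; "grip_force" is the grip in N (left out, the last holds). Time passes only in rows, so rows that do not move let the fingers close. It gives the time, the measured TCP pose, the force and the opening at its end, in the units of the state.
- bot.state(): the state, without advancing time (a new reading comes with each control period).
- bot.get_image(name): name is "scene" or "top" or "wrist"; returns a dict with "frame" (420x560x3 uint8, red, green, blue), "depth" (420x560 float32, mm along the optical axis (not along the pixel's ray), 0 where there is no reading), "K" (3x3 intrinsics, pixels), "rvec" (rotation vector, rad) and "tvec" (3), from world to camera coordinates, as OpenCV has them. Camera axes: x right, y down, z forward; pixel columns grow to the right and rows downward; lengths in mm; the calibration is good to about 2 mm. A picture is of the moment at which its call begins.
- bot.job_done(): hands the job in, once; it reports no verdict.
The state is a dict: "time_s": time; "joints": joint angles; "qd": joint speeds; "joint_efforts": joint torques, N m; "tool_pos": TCP position; "tcp_rot": TCP orientation; "force": force on the tool from outside, world axes, zero at the start; "moment": the same for the moment, N m; "finger_gap": opening from 0.0 (shut) to 1.0 (fully open).
Only numpy, scipy, OpenCV 4.12 (cv2) and the standard library are available. Lean on these libraries where they do the work, as an engineer would, in place of code of your own. Each camera call takes 0.05 s, during which the arm holds its last target.

## Working session

There is one attempt and no reset: what is moved stays moved. The work goes in short steps, Python scripts to look and compute and a tool call to move; the robot and the scene stay as the last step left them, time stands still between calls to the robot, and variables do not carry over. Pictures are saved under pics/ and viewed, and the job is handed in when it is done.

Besides the shell and the picture viewer there is one more tool, called after "Request:" by a JSON object that holds its "name" and its "arguments", one argument or row to a line. play_rows: Moves the arm, as the interface text tells. Its arguments: {"type":"object","properties":{"increments":{"type":"array","items":{"type":"object","properties":{"tx":{"type":"number"},"ty":{"type":"number"},"tz":{"type":"number"},"rx":{"type":"number"},"ry":{"type":"number"},"rz":{"type":"number"}}}},"jaw":{"type":"number"},"grip_force":{"type":"number"}},"required":["increments"]}

```bash
ls; mkdir -p pics
cat > h.py <<'E'
import numpy as np,cv2
from station import bot
from scipy.spatial.transform import Rotation as R
def grab(n,save=None):
    d=bot.get_image(n)
    if save:
        np.savez('pics/'+save+'.npz',**{k:np.array(v) for k,v in d.items()})
        cv2.imwrite('pics/'+save+'.png',cv2.cvtColor(d['frame'],cv2.COLOR_RGB2BGR))
    return d
def world(d):
    K=np.array(d['K']);Rm,_=cv2.Rodrigues(np.array(d['rvec'],float));t=np.array(d['tvec'],float).reshape(3)
    D=d['depth'].astype(float);h,w=D.shape
    u,v=np.meshgrid(np.arange(w),np.arange(h))
    P=np.stack([(u-K[0,2])/K[0,0]*D,(v-K[1,2])/K[1,1]*D,D],-1)
    W=(P-t)@Rm
    W[D==0]=np.nan
    return W
def crop(d,x0,y0,x1,y1,s,name):
    c=d['frame'][y0:y1,x0:x1]
    c=cv2.resize(c,None,fx=s,fy=s,interpolation=cv2.INTER_CUBIC)
    cv2.imwrite('pics/'+name+'.png',cv2.cvtColor(c,cv2.COLOR_RGB2BGR))
def load(n): return dict(np.load('pics/'+n+'.npz'))
E
python3 - <<'E'
from h import *
print(bot.state(), bot.hold_point_z)
for n in ['scene','top','wrist']:
    d=grab(n,n+'0'); print(n,d['K'],d['rvec'],d['tvec'])
E
```

```text
pics
{'time_s': 0.0, 'joints': array([ 1.00248418e+00,  5.28498691e-01,  1.43389749e+00, -7.89819039e-06,
        1.18134840e+00, -1.78453805e-01]), 'qd': array([-9.57611671e-04, -1.65938019e-03,  9.73640471e-05,  6.70934875e-06,
       -8.01810077e-04, -5.64021699e-04]), 'joint_efforts': array([-3.15851885e-04, -4.40031874e+01, -1.76596195e+01,  6.34408020e-02,
        5.80602069e-02, -1.50418614e-04]), 'tool_pos': array([237.0908648 , 577.50748294, 221.55315641]), 'tcp_rot': array([-3.89075728e-04,  1.93695460e-01,  9.81061115e-01, -1.00315890e-03]), 'force': array([ 0.48654893, -0.6875089 , -0.74053936]), 'moment': array([ 0.00844349, -0.01706146, -0.02642536]), 'finger_gap': 1.00049092188663} 18.700000000000003
scene [[473.94503383   0.         278.54113846]
 [  0.         473.94503383 198.87794154]
 [  0.           0.           1.        ]] [ 1.62883527  1.88824623 -0.77694028] [ -43.5351157  -357.05424295 1737.46788693]
top [[415.07582305   0.         275.24649257]
 [  0.         415.07582305 207.40947466]
 [  0.           0.           1.        ]] [ 2.10386991 -2.15869412  0.17339859] [ 125.44441566  559.98905878 1071.13700376]
wrist [[328.81555213   0.         280.10368448]
 [  0.         328.81555213 205.34260664]
 [  0.           0.           1.        ]] [-2.43343074 -1.63043137 -0.2006335 ] [-623.74140233  -30.71279673  390.17821676]
```

View pics/scene0.png

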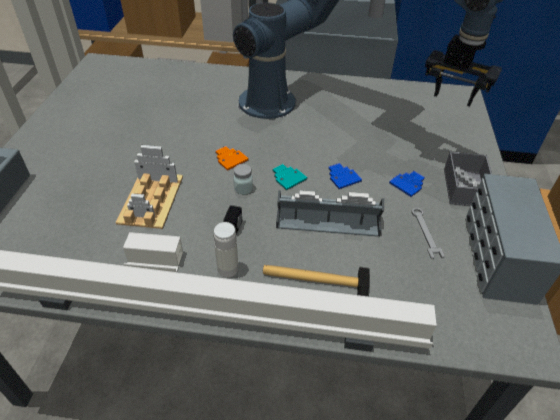

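View pics/top0.png

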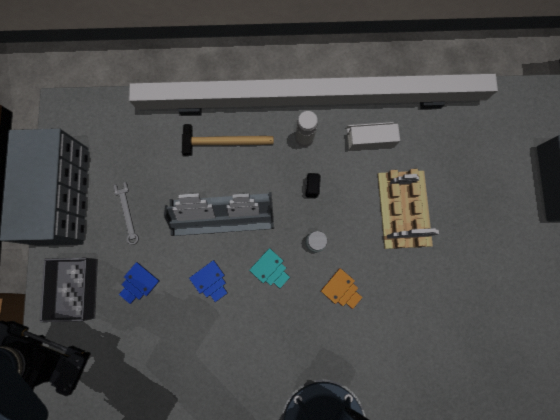

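View pics/wrist0.png

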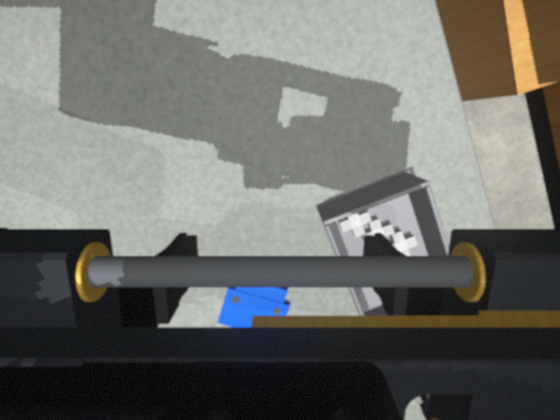

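Run:
```python
from h import *
d=load('top0')
crop(d,155,180,285,245,6,'stand_c'); crop(d,370,160,445,256,6,'rack_c')
s=load('scene0'); crop(s,265,180,395,240,6,'stand_s'); crop(s,110,140,190,230,6,'rack_s')
W=world(d)
for u,v in [(190,202),(240,202),(185,225),(405,178),(415,233),(405,200),(220,210),(384,174),(430,246),(317,240),(313,185)]:
    print(u,v,W[v,u].round(1))
```

```text
190 202 [571.4 327.  114.3]
240 202 [570.8 201.2  99.3]
185 225 [522.  354.7  44.6]
405 178 [ 626.  -232.    85.2]
415 233 [ 476.2 -231.8  129.2]
405 200 [ 581.1 -251.6    8.3]
220 210 [558.6 259.   55.1]
384 174 [ 657.  -198.     9.3]
430 246 [ 451.5 -311.1    5.4]
317 240 [470.1   4.6  72.3]
313 185 [621.1   7.3  52.1]
```

View pics/stand_c.png

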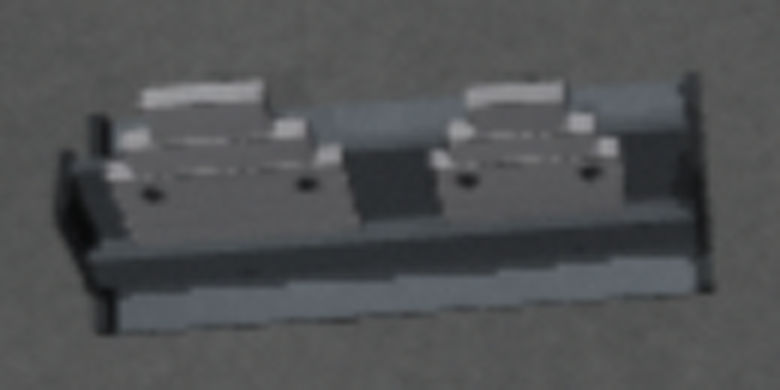

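View pics/rack_c.png

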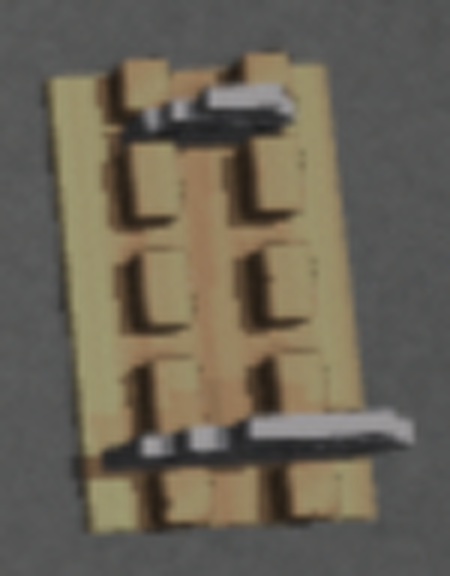

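View pics/stand_s.png

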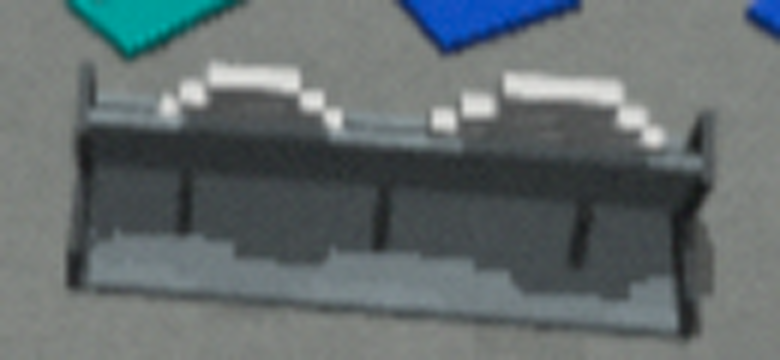

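View pics/rack_s.png

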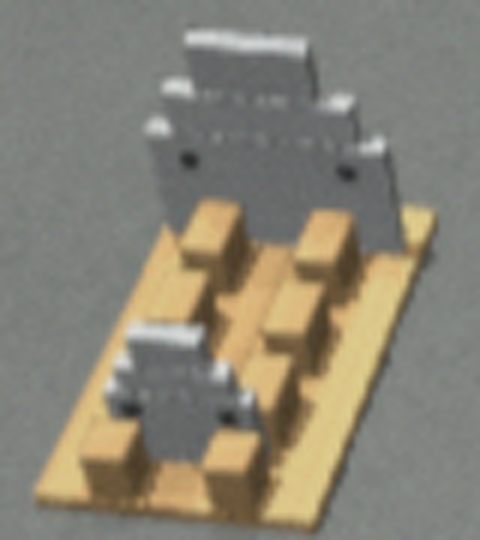

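Run:
```python
from h import *
d=load('top0');W=world(d);f=d['frame'].astype(int)
m=np.zeros(W.shape[:2],bool);m[160:256,370:445]=1
wood=m&(f[...,0]-f[...,2]>25)
z=W[...,2]
print('wood',wood.sum(), np.histogram(z[wood],bins=np.arange(-5,50,5)))
b=wood&(z>2)&(z<15)
P=W[b]; print('base z',np.median(P[:,2]))
r=cv2.minAreaRect(P[:,:2].astype(np.float32)); print('rack rect',r)
t=wood&(z>30)&(z<45); n,l,st,c=cv2.connectedComponentsWithStats(t.astype(np.uint8))
for i in range(1,n):
    if st[i,4]>20: print('tooth',st[i,4],np.nanmean(W[l==i],0).round(1))
# plates
for name,(u0,v0,u1,v1) in dict(third=(178,211,208,217),second=(232,209,256,214)).items():
    Q=W[v0:v1,u0:u1].reshape(-1,3); c=np.nanmean(Q,0); _,s,vt=np.linalg.svd(Q-c); nn=vt[2]*np.sign(vt[2][2]); print(name,c.round(1),nn.round(3),'resid',s[2]/np.sqrt(len(Q)),'tilt',np.arcsin(nn[2]),'yaw',np.arctan2(-nn[1],-nn[0]))
for name,(u0,v0,u1,v1) in dict(third=(170,190,220,222),second=(225,190,262,222)).items():
    for zlo,zhi in [(60,75),(75,90),(90,105),(105,118),(118,140)]:
        w=(z[v0:v1,u0:u1]>zlo)&(z[v0:v1,u0:u1]<zhi); Q=W[v0:v1,u0:u1][w]
        if len(Q)>3: print(name,zlo,len(Q),Q.min(0).round(),Q.max(0).round(),Q.mean(0).round(1))
# rack plates
for name,(u0,v0,u1,v1,zl) in dict(small=(390,172,422,184,60),large=(385,226,442,242,70)).items():
    q=W[v0:v1,u0:u1].reshape(-1,3);q=q[q[:,2]>zl]
    print(name,len(q),q[:,2].max(),cv2.minAreaRect(q[:,:2].astype(np.float32)))
```

```text
wood 2837 (array([   3,  219, 1396,  278,   13,    9,   15,  172,  638,   87]), array([-5,  0,  5, 10, 15, 20, 25, 30, 35, 40, 45]))
base z 7.630501042326058
rack rect ((556.15625, -249.1005859375), (212.84811401367188, 131.6822052001953), 1.2370116710662842)
tooth 44 [ 655.5 -274.2   37.2]
tooth 68 [ 650.4 -216.9   37.2]
tooth 108 [ 606.3 -274.7   36.9]
tooth 112 [ 604.7 -218.6   37.1]
tooth 111 [ 555.7 -220.    37. ]
tooth 113 [ 556.7 -275.8   37.1]
tooth 87 [ 510.9 -277.1   36.6]
tooth 99 [ 506.9 -220.8   37.1]
tooth 78 [ 463.1 -278.3   37.2]
tooth 77 [ 462.  -222.3   36.9]
third [548.8 329.6  69.2] [-0.904 -0.046  0.425] resid 1.0295885989152993 tilt 0.4389013594557472 yaw 0.0509276512727483
second [552.8 195.3  64.2] [-0.927 -0.04   0.373] resid 1.0699057366824407 tilt 0.3819179870293412 yaw 0.043651594093883056
third 60 186 [542. 260.  60.] [574. 391.  75.] [550.9 321.   67.5]
third 75 201 [547. 258.  75.] [574. 388.  90.] [558.8 321.3  82.2]
third 90 136 [557. 277.  90.] [578. 376. 105.] [563.2 324.8  97.1]
third 105 114 [564. 287. 105.] [579. 367. 118.] [570.3 325.9 110.7]
third 118 160 [571. 302. 118.] [591. 353. 138.] [580.2 326.2 129.5]
second 60 124 [548. 148.  60.] [572. 244.  75.] [556.2 193.9  67.9]
second 75 165 [556. 148.  75.] [579. 243.  90.] [564.5 194.7  81.5]
second 90 110 [564. 165.  90.] [578. 228. 105.] [570.  196.1  97.4]
second 105 70 [571. 177. 105.] [589. 218. 118.] [577.7 197.  112.1]
second 118 53 [577. 179. 118.] [590. 217. 125.] [582.8 198.1 120.7]
small 110 90.67031551522507 ((631.41162109375, -245.81178283691406), (11.656684875488281, 53.071319580078125), 0.2865191400051117)
large 252 136.5637566148453 ((481.60345458984375, -251.20135498046875), (10.361597061157227, 117.14058685302734), 1.492089867591858)
```

```bash
cat >> h.py <<'E'
def toolpose():
    s=bot.state(); q=s['tcp_rot']; return np.array(s['tool_pos']),R.from_quat([q[1],q[2],q[3],q[0]])
def plateR(psi,tilt=0.45):
    c,s=np.cos(tilt),np.sin(tilt)
    y=np.array([c*np.cos(psi),c*np.sin(psi),-s]);z=-np.array([s*np.cos(psi),s*np.sin(psi),c])
    return R.from_matrix(np.stack([np.cross(y,z),y,z],1))
def plan(p,Rt,cur=None,n=None,vmax=45,wmax=0.14):
    p0,R0=cur if cur else toolpose()
    rv=(R0.inv()*Rt).as_rotvec(); d=np.linalg.norm(np.array(p)-p0)
    n=n or int(max(1,np.ceil(d/vmax),np.ceil(np.linalg.norm(rv)/wmax)))
    # constant body turn rv/n each row; translate along world straight line in row-start frame
    dw=(np.array(p)-p0)/n; rows=[];Rc=R0
    for i in range(n):
        t=Rc.inv().apply(dw); rows.append((t.round(1),(rv/n).round(4))); Rc=Rc*R.from_rotvec(rv/n)
    print('dist',d.round(1),'rv',rv.round(4),'n',n)
    print(','.join('{"tx":%g,"ty":%g,"tz":%g,"rx":%g,"ry":%g,"rz":%g}'%(*a,*b) for a,b in rows))
    return np.array(p),Rt
E
python3 - <<'E'
from h import *
w=load('wrist0');Rm,_=cv2.Rodrigues(w['rvec']);C=-Rm.T@w['tvec']
p,Rt=toolpose()
print('cam in tool',Rt.inv().apply(C-p)); print('cam axes in tool',(Rt.as_matrix().T@Rm.T).round(3))
# stand outline
d=load('top0');W=world(d)
for u,v in [(165,232),(175,233),(270,227),(200,231),(240,228),(180,229),(265,225)]: print(u,v,W[v,u].round(1))
E
```

```text
cam in tool [  65.12443803   -0.44454531 -163.26058044]
cam axes in tool [[-0.    -0.97  -0.245]
 [ 1.    -0.001  0.   ]
 [-0.    -0.245  0.97 ]]
165 232 [509.8 420.6  -1.1]
175 233 [505.5 391.    5.3]
270 227 [515.1 127.    8.3]
200 231 [509.2 321.4   6. ]
240 228 [515.1 210.7   2.5]
180 229 [516.1 376.7   7.5]
265 225 [521.6 140.9   3.7]
```

Run:
```python
from h import *
plan([645,190,260],plateR(0.05))
```

```text
dist 564.0 rv [0.3991 0.2549 1.1107] n 13
{"tx":-40.3,"ty":-15.7,"tz":-2.9,"rx":0.0307,"ry":0.0196,"rz":0.0854},{"tx":-41.5,"ty":-12.3,"tz":-3.3,"rx":0.0307,"ry":0.0196,"rz":0.0854},{"tx":-42.3,"ty":-8.8,"tz":-3.8,"rx":0.0307,"ry":0.0196,"rz":0.0854},{"tx":-42.8,"ty":-5.3,"tz":-4.4,"rx":0.0307,"ry":0.0196,"rz":0.0854},{"tx":-43,"ty":-1.8,"tz":-5.2,"rx":0.0307,"ry":0.0196,"rz":0.0854},{"tx":-42.9,"ty":1.8,"tz":-6,"rx":0.0307,"ry":0.0196,"rz":0.0854},{"tx":-42.5,"ty":5.2,"tz":-6.9,"rx":0.0307,"ry":0.0196,"rz":0.0854},{"tx":-41.8,"ty":8.6,"tz":-8,"rx":0.0307,"ry":0.0196,"rz":0.0854},{"tx":-40.7,"ty":11.8,"tz":-9.1,"rx":0.0307,"ry":0.0196,"rz":0.0854},{"tx":-39.4,"ty":15,"tz":-10.3,"rx":0.0307,"ry":0.0196,"rz":0.0854},{"tx":-37.8,"ty":17.9,"tz":-11.6,"rx":0.0307,"ry":0.0196,"rz":0.0854},{"tx":-35.9,"ty":20.7,"tz":-12.9,"rx":0.0307,"ry":0.0196,"rz":0.0854},{"tx":-33.7,"ty":23.3,"tz":-14.2,"rx":0.0307,"ry":0.0196,"rz":0.0854}
```

Request:
{"name": "play_rows", "arguments": {
  "increments": [
    {"tx": -40, "ty": -16, "tz": -3, "rx": 0.03, "ry": 0.02, "rz": 0.085},
    {"tx": -41, "ty": -12, "tz": -3, "rx": 0.03, "ry": 0.02, "rz": 0.085},
    {"tx": -42, "ty": -9, "tz": -4, "rx": 0.03, "ry": 0.02, "rz": 0.085},
    {"tx": -43, "ty": -5, "tz": -4, "rx": 0.03, "ry": 0.02, "rz": 0.085},
    {"tx": -43, "ty": -2, "tz": -5, "rx": 0.03, "ry": 0.02, "rz": 0.085},
    {"tx": -43, "ty": 2, "tz": -6, "rx": 0.03, "ry": 0.02, "rz": 0.085},
    {"tx": -42, "ty": 5, "tz": -7, "rx": 0.03, "ry": 0.02, "rz": 0.085},
    {"tx": -42, "ty": 9, "tz": -8, "rx": 0.03, "ry": 0.02, "rz": 0.085},
    {"tx": -41, "ty": 12, "tz": -9, "rx": 0.03, "ry": 0.02, "rz": 0.085},
    {"tx": -39, "ty": 15, "tz": -10, "rx": 0.03, "ry": 0.02, "rz": 0.085},
    {"tx": -38, "ty": 18, "tz": -12, "rx": 0.03, "ry": 0.02, "rz": 0.085},
    {"tx": -36, "ty": 21, "tz": -13, "rx": 0.03, "ry": 0.02, "rz": 0.085},
    {"tx": -34, "ty": 23, "tz": -14, "rx": 0.03, "ry": 0.02, "rz": 0.085},
    {},
    {}
  ],
  "jaw": -0.05
}}

```text
validation failed for argument at $.in...
```

Run:
```python
from h import *
p,Rt=toolpose(); print(p,(Rt.inv()*plateR(0.05)).as_rotvec())
d=grab('wrist','wrist1')
W=world(d); 
crop(d,0,0,560,420,1.4,'w1b')
```

```text
[237.16767951 577.65285243 221.78017255] [0.39905731 0.25490002 1.11074934]
```

View pics/w1b.png

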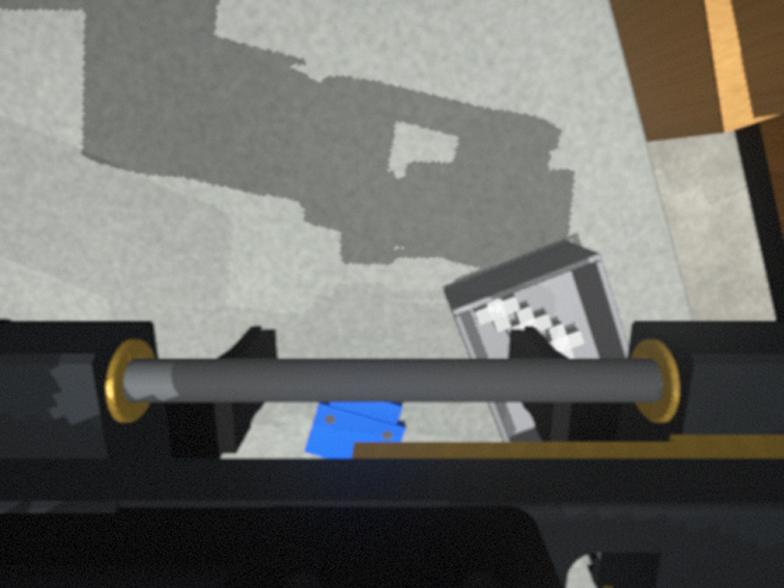

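The move was refused, so the picture still shows the start pose. I suspect the empty rows and will send full rows instead.

Request:
{"name": "play_rows", "arguments": {
  "increments": [
    {"tx": -40, "ty": -16, "tz": -3, "rx": 0.03, "ry": 0.02, "rz": 0.085},
    {"tx": -41, "ty": -12, "tz": -3, "rx": 0.03, "ry": 0.02, "rz": 0.085},
    {"tx": -42, "ty": -9, "tz": -4, "rx": 0.03, "ry": 0.02, "rz": 0.085},
    {"tx": -43, "ty": -5, "tz": -4, "rx": 0.03, "ry": 0.02, "rz": 0.085},
    {"tx": -43, "ty": -2, "tz": -5, "rx": 0.03, "ry": 0.02, "rz": 0.085},
    {"tx": -43, "ty": 2, "tz": -6, "rx": 0.03, "ry": 0.02, "rz": 0.085},
    {"tx": -42, "ty": 5, "tz": -7, "rx": 0.03, "ry": 0.02, "rz": 0.085},
    {"tx": -42, "ty": 9, "tz": -8, "rx": 0.03, "ry": 0.02, "rz": 0.085},
    {"tx": -41, "ty": 12, "tz": -9, "rx": 0.03, "ry": 0.02, "rz": 0.085},
    {"tx": -39, "ty": 15, "tz": -10, "rx": 0.03, "ry": 0.02, "rz": 0.085},
    {"tx": -38, "ty": 18, "tz": -12, "rx": 0.03, "ry": 0.02, "rz": 0.085},
    {"tx": -36, "ty": 21, "tz": -13, "rx": 0.03, "ry": 0.02, "rz": 0.085},
    {"tx": -34, "ty": 23, "tz": -14, "rx": 0.03, "ry": 0.02, "rz": 0.085},
    {"tx": 0, "ty": 0, "tz": 0, "rx": 0, "ry": 0, "rz": 0},
    {"tx": 0, "ty": 0, "tz": 0, "rx": 0, "ry": 0, "rz": 0}
  ],
  "jaw": -0.05,
  "grip_force": 30
}}

```text
time_s: 1.7
tool_pos: [646.0, 190.0, 257.0]
tcp_rot: [-0.156, 0.671, 0.708, -0.157]
force: [-0.3, 1.0, 0.5]
finger_gap: 0.524
```

Run:
```python
from h import *
p,Rt=toolpose(); print(p,(Rt.inv()*plateR(0.05)).as_rotvec(),bot.state()['finger_gap'],bot.state()['joints'])
d=grab('wrist','wrist1')
crop(d,0,0,560,420,1.4,'w1b')
```

```text
[646.02527789 189.98278588 257.03268823] [ 0.00369316 -0.0096708   0.00670467] 0.5243537905888687 [0.1050339  0.78830014 0.89197399 0.03539285 1.90639233 0.05463883]
```

View pics/w1b.png

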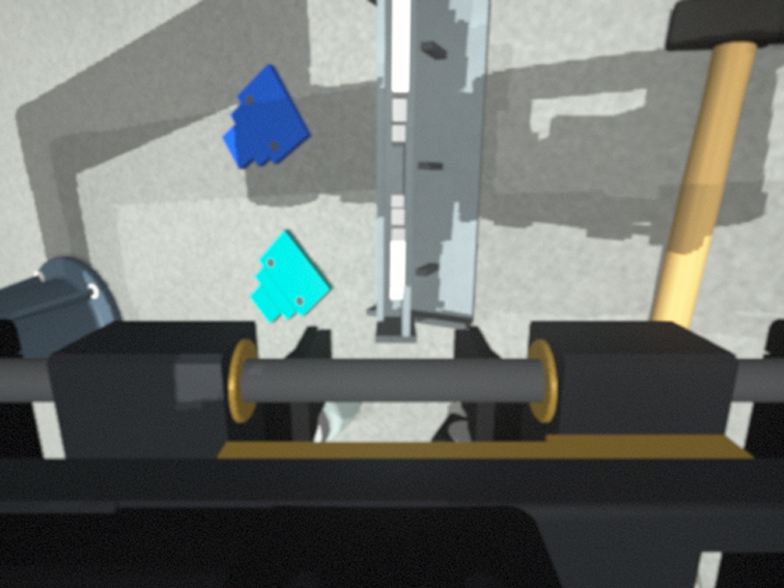

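Run:
```python
from h import *
d=load('wrist1');W=world(d);f=d['frame']
crop(d,260,0,350,240,3,'w1c')
p,Rt=toolpose(); T=plateR(0.05)
# express in frame: a = along plate normal, b = along width, h along plate axis, rel to (580,198,121)
o=np.array([580,198,120.]); L=T.inv().apply((W-o).reshape(-1,3)).reshape(W.shape); # tool x= width(+y), y=normal back, z=-length
for v in range(2,236,6):
    row=f[v,260:350].astype(int).min(1); m=np.where(row>215)[0]+260
    if len(m)>3: print(v,m.min(),m.max(),np.nanmedian(L[v,m],0).round(1),'a',L[v,m.min(),1].round(1),L[v,m.max(),1].round(1))
```

```text
2 280 292 [150.7   4.2 -17.8] a -0.5 9.1
8 280 292 [146.3   4.2 -17.9] a -0.4 9.1
14 280 292 [141.7   4.3 -18.4] a -0.4 9.2
20 280 292 [137.2   4.3 -18.6] a -0.3 9.2
26 280 292 [133.    4.3 -17.9] a -0.3 9.3
32 280 292 [128.4   4.4 -18.1] a -0.3 9.4
38 280 292 [123.8   4.4 -18.1] a -0.2 9.4
44 280 291 [119.3   4.1 -18. ] a -0.2 8.7
50 280 291 [114.5   4.1 -18.3] a -0.2 8.8
56 280 291 [110.    4.2 -18.1] a -0.1 8.8
62 280 291 [105.3   4.2 -18.1] a -0.1 8.9
74 281 288 [99.8  3.9  9.7] a 0.7 7.2
80 281 288 [94.5  4.   9.3] a 0.7 7.2
92 281 287 [86.   3.9 31.2] a 0.9 6.9
98 281 287 [80.2  4.  31.4] a 1.0 7.0
146 281 285 [32.   3.5 39.8] a 1.4 5.6
152 280 287 [27.1  3.8 20.6] a 0.2 7.3
158 281 287 [21.   4.4 21.2] a 1.3 7.4
170 281 286 [11.9  3.6 -3.2] a 1.2 6.0
176 279 289 [ 6.2  4.1 -3.2] a -0.5 8.9
182 279 289 [ 0.3  4.2 -2.8] a -0.4 8.9
188 279 288 [-5.6  3.8 -2.9] a -0.4 8.1
194 279 288 [-11.5   3.8  -2.5] a -0.4 8.2
200 279 288 [-17.5   3.8  -2.8] a -0.4 8.2
206 279 288 [-29.2   4.3  20.6] a -0.3 9.0
212 279 287 [-40.7   4.1  39.3] a -0.4 8.6
```

View pics/w1c.png

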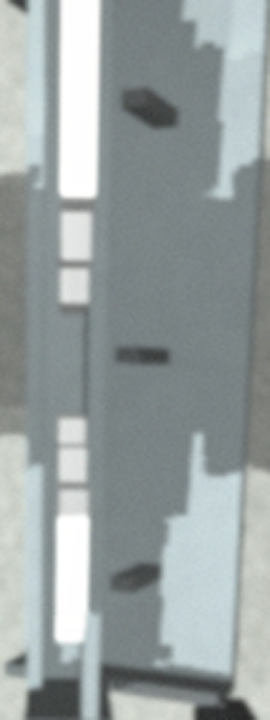

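Run:
```python
from h import *
d=load('wrist1');W=world(d)
o=np.array([580,198,120.]);T=plateR(0.05);L=T.inv().apply((W-o).reshape(-1,3)).reshape(W.shape)
S=L[:,281:287]
for nm,lv,rg in [('third',[-18,9.5,31.3],(60,230)),('second',[-3,20.6,39.5],(-60,50))]:
    for h in lv:
        m=(abs(S[...,2]-h)<5)&(S[...,0]>rg[0])&(S[...,0]<rg[1]); q=S[m]; print(nm,h,len(q),q[:,0].min().round(1),q[:,0].max().round(1),np.median(q[:,2]).round(1))
# top view
d=load('top0');W=world(d);L=T.inv().apply((W-o).reshape(-1,3)).reshape(W.shape)
for nm,sl,lv in [('third',np.s_[190:222,168:222],[(-23,-14),(-12,5),(5,14),(14,27),(27,60)]),('second',np.s_[190:222,225:265],[(-8,2),(2,16),(16,25),(25,36),(36,60)])]:
    q=L[sl].reshape(-1,3); q=q[(q[:,1]>-4)&(q[:,1]<12)]
    for a,b in lv:
        m=(q[:,2]>a)&(q[:,2]<b); k=q[m]
        if len(k): print('top',nm,a,b,len(k),k[:,0].min().round(1),k[:,0].max().round(1),'mid',((k[:,0].min()+k[:,0].max())/2).round(1),'a',k[:,1].mean().round(1))
```

```text
third -18 385 102.3 152.2 -18.2
third 9.5 109 88.3 156.2 9.3
third 31.3 75 77.3 165.6 31.5
second -3 251 -21.8 18.6 -3.0
second 20.6 110 -34.1 30.1 20.8
second 39.5 73 -42.3 39.2 39.4
top third -23 -14 77 104.3 154.4 mid 129.3 a 3.5
top third -12 5 88 103.7 155.1 mid 129.4 a 0.4
top third 5 14 88 89.4 169.7 mid 129.5 a 1.5
top third 14 27 87 89.6 168.3 mid 128.9 a 0.3
top third 27 60 392 55.0 198.7 mid 126.9 a 2.4
top second -8 2 62 -19.5 18.6 mid -0.4 a 3.4
top second 2 16 58 -21.2 19.9 mid -0.7 a 0.1
top second 16 25 67 -32.4 29.6 mid -1.4 a 1.3
top second 25 36 61 -32.4 31.2 mid -0.6 a -0.1
top second 36 60 233 -57.8 47.2 mid -5.3 a 2.2
```

```bash
cat >> h.py <<'E'
o=np.array([580,198,120.]);TP=plateR(0.05)
def LP(a,b,c): return o+TP.apply([a,b,c])
E
python3 - <<'E'
from h import *
print(LP(-1.2,3.7,28),LP(128.6,3.7,18.8))
c=plan(LP(-1.2,3.7,-30),TP); plan(LP(-1.2,3.7,28),TP,c,n=5)
E
```

```text
[571.22365125 196.35931495  93.17810866] [568.73303693 326.19709954 101.462222  ]
dist 122.5 rv [ 0.0037 -0.009   0.0086] n 3
{"tx":2.5,"ty":1.6,"tz":40.7,"rx":0.0012,"ry":-0.003,"rz":0.0029},{"tx":2.6,"ty":1.7,"tz":40.7,"rx":0.0012,"ry":-0.003,"rz":0.0029},{"tx":2.8,"ty":1.7,"tz":40.7,"rx":0.0012,"ry":-0.003,"rz":0.0029}
dist 58.0 rv [0. 0. 0.] n 5
{"tx":-0,"ty":0,"tz":11.6,"rx":0,"ry":0,"rz":0},{"tx":-0,"ty":0,"tz":11.6,"rx":0,"ry":0,"rz":0},{"tx":-0,"ty":0,"tz":11.6,"rx":0,"ry":0,"rz":0},{"tx":-0,"ty":0,"tz":11.6,"rx":0,"ry":0,"rz":0},{"tx":-0,"ty":0,"tz":11.6,"rx":0,"ry":0,"rz":0}
```

Request:
{"name": "play_rows", "arguments": {
  "increments": [
    {"tx": 2.5, "ty": 1.6, "tz": 40.7, "rx": 0.0012, "ry": -0.003, "rz": 0.0029},
    {"tx": 2.6, "ty": 1.7, "tz": 40.7, "rx": 0.0012, "ry": -0.003, "rz": 0.0029},
    {"tx": 2.8, "ty": 1.7, "tz": 40.7, "rx": 0.0012, "ry": -0.003, "rz": 0.0029},
    {"tx": 0, "ty": 0, "tz": 0, "rx": 0, "ry": 0, "rz": 0},
    {"tx": 0, "ty": 0, "tz": 0, "rx": 0, "ry": 0, "rz": 0}
  ]
}}

```text
time_s: 2.25
tool_pos: [596.4, 198.9, 147.0]
tcp_rot: [-0.153, 0.671, 0.707, -0.162]
force: [0.1, -0.8, 0.9]
finger_gap: 0.527
```

Run:
```python
from h import *
p,Rt=toolpose(); print(p,TP.inv().apply(p-o),(Rt.inv()*TP).as_rotvec())
plan(LP(-1.2,3.7,28),TP,n=5)
d=grab('wrist','wrist2');crop(d,130,130,430,330,2.5,'w2b')
```

```text
[596.38798047 198.91447538 146.9523966 ] [  0.09427488   3.05585884 -31.40838567] [0.00138394 0.00168552 0.00213392]
dist 59.4 rv [0.0014 0.0017 0.0021] n 5
{"tx":-0.2,"ty":0.1,"tz":11.9,"rx":0.0003,"ry":0.0003,"rz":0.0004},{"tx":-0.2,"ty":0.1,"tz":11.9,"rx":0.0003,"ry":0.0003,"rz":0.0004},{"tx":-0.2,"ty":0.1,"tz":11.9,"rx":0.0003,"ry":0.0003,"rz":0.0004},{"tx":-0.3,"ty":0.1,"tz":11.9,"rx":0.0003,"ry":0.0003,"rz":0.0004},{"tx":-0.3,"ty":0.1,"tz":11.9,"rx":0.0003,"ry":0.0003,"rz":0.0004}
```

View pics/w2b.png

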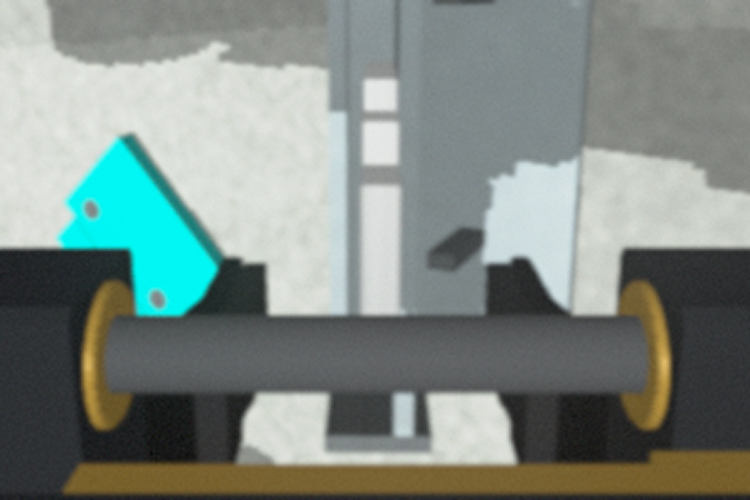

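The second plate's top edge (crop x 362–400) sits midway between the fingers (267 and 487), so I'll descend and grip it.

Request:
{"name": "play_rows", "arguments": {
  "increments": [
    {"tx": -0.2, "ty": 0.1, "tz": 15, "rx": 0, "ry": 0, "rz": 0},
    {"tx": -0.3, "ty": 0.1, "tz": 15, "rx": 0, "ry": 0, "rz": 0},
    {"tx": -0.3, "ty": 0.2, "tz": 15, "rx": 0, "ry": 0, "rz": 0},
    {"tx": -0.3, "ty": 0.2, "tz": 14, "rx": 0, "ry": 0, "rz": 0},
    {"tx": 0, "ty": 0, "tz": 0, "rx": 0, "ry": 0, "rz": 0}
  ]
}}

```text
time_s: 2.8
tool_pos: [572.9, 195.3, 93.7]
tcp_rot: [-0.152, 0.672, 0.707, -0.161]
force: [0.0, -0.3, -0.0]
finger_gap: 0.527
```

Request:
{"name": "play_rows", "arguments": {
  "increments": [
    {"tx": 0, "ty": 0, "tz": 0, "rx": 0, "ry": 0, "rz": 0},
    {"tx": 0, "ty": 0, "tz": 0, "rx": 0, "ry": 0, "rz": 0},
    {"tx": 0, "ty": 0, "tz": 0, "rx": 0, "ry": 0, "rz": 0},
    {"tx": 0, "ty": 0, "tz": 0, "rx": 0, "ry": 0, "rz": 0},
    {"tx": 0, "ty": 0, "tz": 0, "rx": 0, "ry": 0, "rz": 0},
    {"tx": 0, "ty": 0, "tz": 0, "rx": 0, "ry": 0, "rz": 0}
  ],
  "jaw": 1,
  "grip_force": 35
}}

```text
time_s: 3.4
tool_pos: [571.5, 195.1, 93.2]
tcp_rot: [-0.153, 0.672, 0.706, -0.162]
force: [-1.0, -0.3, 2.6]
finger_gap: 0.115
```

Run:
```python
from h import *
p,Rt=toolpose(); print(p,TP.inv().apply(p-o),(Rt.inv()*TP).as_rotvec(),bot.state()['finger_gap'],bot.state()['force'],bot.state()['moment'])
```

```text
[571.45313727 195.10509286  93.19144274] [-2.46412416  3.8441374  27.91556541] [-2.35169441e-05  8.11998250e-04 -2.69300197e-04] 0.11468348085376792 [-0.9783137  -0.26304056  2.58608396] [-0.13666526  0.29958365 -0.00979755]
```

Request:
{"name": "play_rows", "arguments": {
  "increments": [
    {"tx": 0, "ty": 0, "tz": -6, "rx": 0, "ry": 0, "rz": 0},
    {"tx": 0, "ty": 0, "tz": -12, "rx": 0, "ry": 0, "rz": 0},
    {"tx": 0, "ty": 0, "tz": -20, "rx": 0, "ry": 0, "rz": 0},
    {"tx": 0, "ty": 0, "tz": -25, "rx": 0, "ry": 0, "rz": 0},
    {"tx": 0, "ty": 0, "tz": -25, "rx": 0, "ry": 0, "rz": 0},
    {"tx": 0, "ty": 0, "tz": -25, "rx": 0, "ry": 0, "rz": 0},
    {"tx": 0, "ty": 0, "tz": -15, "rx": 0, "ry": 0, "rz": 0},
    {"tx": 0, "ty": 0, "tz": 0, "rx": 0, "ry": 0, "rz": 0}
  ]
}}

```text
time_s: 4.2
tool_pos: [630.4, 198.1, 210.9]
tcp_rot: [-0.15, 0.673, 0.707, -0.158]
force: [0.2, 0.2, -1.1]
finger_gap: 0.112
```

```bash
cat >> h.py <<'E'
RC=np.array([556.3,-248.5]);RY=0.021
def slot(x,y=0): return RC+np.array([[np.cos(RY),-np.sin(RY)],[np.sin(RY),np.cos(RY)]])@np.array([x,y])
UP=plateR(RY,0.0)
E
python3 - <<'E'
from h import *
s=bot.state();print(s['tool_pos'],s['finger_gap'],s['force'],s['moment'])
print(slot(25),slot(-25))
x,y=slot(25,-1.2); plan([x,y,240],UP)
d=grab('scene','scene1');crop(d,230,90,430,240,4,'s1')
E
```

```text
[630.40644511 198.1006658  210.94593631] 0.11152988548338189 [ 0.23020283  0.24921778 -1.12900372] [-0.08261051 -0.34490522  0.02389135]
[ 581.2944877  -247.97503859] [ 531.3055123  -249.02496141]
dist 450.9 rv [-0.4399  0.0066  0.0283] n 11
{"tx":-40.4,"ty":-7,"tz":0.4,"rx":-0.04,"ry":0.0006,"rz":0.0026},{"tx":-40.4,"ty":-6.9,"tz":0.1,"rx":-0.04,"ry":0.0006,"rz":0.0026},{"tx":-40.4,"ty":-6.8,"tz":-0.2,"rx":-0.04,"ry":0.0006,"rz":0.0026},{"tx":-40.4,"ty":-6.7,"tz":-0.5,"rx":-0.04,"ry":0.0006,"rz":0.0026},{"tx":-40.5,"ty":-6.5,"tz":-0.8,"rx":-0.04,"ry":0.0006,"rz":0.0026},{"tx":-40.5,"ty":-6.4,"tz":-1.1,"rx":-0.04,"ry":0.0006,"rz":0.0026},{"tx":-40.5,"ty":-6.2,"tz":-1.4,"rx":-0.04,"ry":0.0006,"rz":0.0026},{"tx":-40.5,"ty":-6.1,"tz":-1.6,"rx":-0.04,"ry":0.0006,"rz":0.0026},{"tx":-40.5,"ty":-5.9,"tz":-1.9,"rx":-0.04,"ry":0.0006,"rz":0.0026},{"tx":-40.5,"ty":-5.7,"tz":-2.2,"rx":-0.04,"ry":0.0006,"rz":0.0026},{"tx":-40.5,"ty":-5.5,"tz":-2.4,"rx":-0.04,"ry":0.0006,"rz":0.0026}
```

View pics/s1.png

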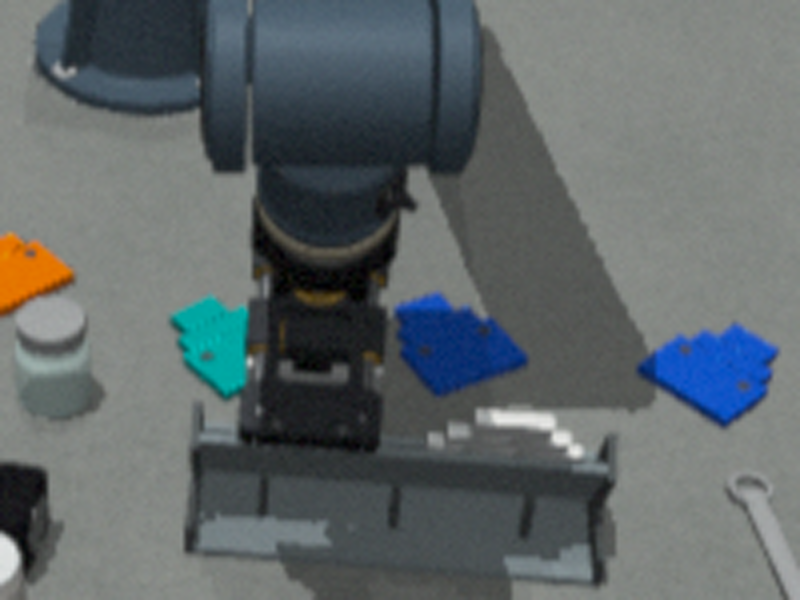

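Run:
```python
from h import *
d=load('scene1');crop(d,280,140,340,210,10,'s1b')
W=world(d)
for v in range(150,206,6): print(v,[W[v,u].round().tolist() for u in (300,309,318)])
d=grab('wrist','wrist3');crop(d,130,100,430,340,2.5,'w3b')
```

```text
150 [[742.0, 183.0, 378.0], [754.0, 201.0, 390.0], [748.0, 218.0, 387.0]]
156 [[738.0, 183.0, 360.0], [737.0, 201.0, 362.0], [734.0, 219.0, 362.0]]
162 [[698.0, 181.0, 311.0], [692.0, 200.0, 309.0], [700.0, 220.0, 318.0]]
168 [[703.0, 183.0, 299.0], [698.0, 202.0, 297.0], [699.0, 221.0, 301.0]]
174 [[708.0, 184.0, 286.0], [700.0, 203.0, 282.0], [710.0, 222.0, 294.0]]
180 [[633.0, 180.0, 201.0], [651.0, 202.0, 221.0], [727.0, 224.0, 291.0]]
186 [[741.0, 188.0, 282.0], [739.0, 206.0, 283.0], [738.0, 225.0, 284.0]]
192 [[754.0, 189.0, 277.0], [752.0, 208.0, 278.0], [748.0, 227.0, 277.0]]
198 [[764.0, 191.0, 269.0], [766.0, 209.0, 274.0], [761.0, 228.0, 272.0]]
204 [[566.0, 181.0, 55.0], [570.0, 205.0, 62.0], [568.0, 229.0, 65.0]]
```

View pics/s1b.png

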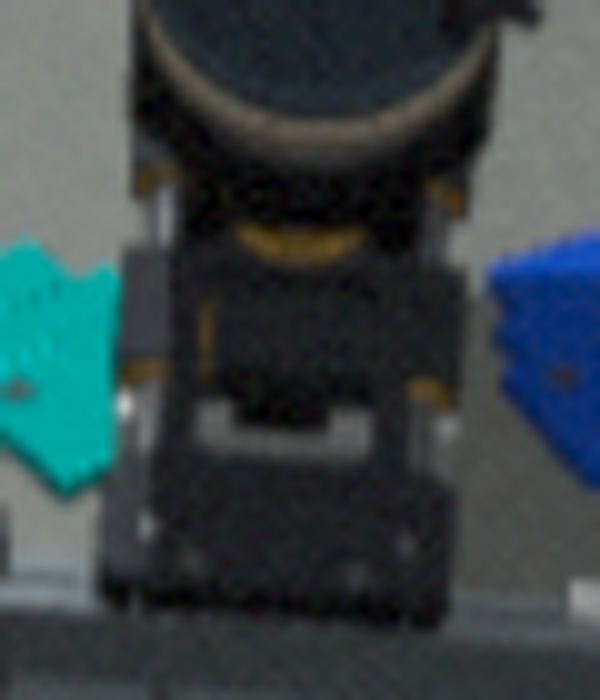

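View pics/w3b.png

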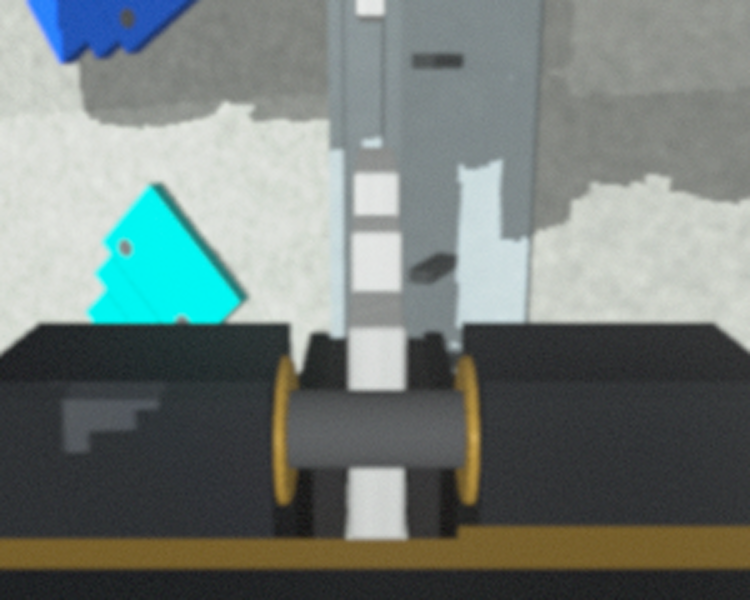

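The plate is held, seen as the white edge between the fingers at (375, 430). The scene view only hid it behind the gripper body. I'll carry it over to the slot.

Request:
{"name": "play_rows", "arguments": {
  "increments": [
    {"tx": -20, "ty": -3, "tz": -2, "rx": -0.02, "ry": 0, "rz": 0.0026},
    {"tx": -40, "ty": -6.5, "tz": 0, "rx": -0.04, "ry": 0.0006, "rz": 0.0026},
    {"tx": -40.4, "ty": -7, "tz": 0, "rx": -0.04, "ry": 0.0006, "rz": 0.0026},
    {"tx": -40.4, "ty": -6.8, "tz": 0, "rx": -0.04, "ry": 0.0006, "rz": 0.0026},
    {"tx": -40.4, "ty": -6.7, "tz": -0.5, "rx": -0.04, "ry": 0.0006, "rz": 0.0026},
    {"tx": -40.5, "ty": -6.5, "tz": -0.8, "rx": -0.04, "ry": 0.0006, "rz": 0.0026},
    {"tx": -40.5, "ty": -6.4, "tz": -1.1, "rx": -0.04, "ry": 0.0006, "rz": 0.0026},
    {"tx": -40.5, "ty": -6.2, "tz": -1.4, "rx": -0.04, "ry": 0.0006, "rz": 0.0026},
    {"tx": -40.5, "ty": -6.1, "tz": -1.6, "rx": -0.04, "ry": 0.0006, "rz": 0.0026},
    {"tx": -40.5, "ty": -5.9, "tz": -1.9, "rx": -0.04, "ry": 0.0006, "rz": 0.0026},
    {"tx": -40.5, "ty": -5.7, "tz": -2.2, "rx": -0.04, "ry": 0.0006, "rz": 0.0026},
    {"tx": -20, "ty": -3, "tz": -1, "rx": -0.02, "ry": 0, "rz": 0},
    {"tx": 0, "ty": 0, "tz": 0, "rx": 0, "ry": 0, "rz": 0},
    {"tx": 0, "ty": 0, "tz": 0, "rx": 0, "ry": 0, "rz": 0}
  ]
}}

```text
time_s: 5.7
tool_pos: [577.5, -247.5, 237.5]
tcp_rot: [-0.004, 0.7, 0.714, -0.004]
force: [-0.6, 0.1, -1.6]
finger_gap: 0.111
```

Run:
```python
from h import *
p,Rt=toolpose();print(p,(Rt.inv()*UP).as_rotvec(),bot.state()['finger_gap'])
x,y=slot(25,-1.2); plan([x,y,150],UP)
d=grab('wrist','wrist4');crop(d,80,0,480,340,1.9,'w4b')
d=grab('scene','scene2');crop(d,80,40,240,240,3,'s2b')
```

```text
[ 577.46882797 -247.48419347  237.50635363] [-0.0108296  -0.00076235 -0.00106588] 0.111284483435139
dist 87.6 rv [-0.0108 -0.0008 -0.0011] n 2
{"tx":-0.9,"ty":2.4,"tz":43.7,"rx":-0.0054,"ry":-0.0004,"rz":-0.0005},{"tx":-0.9,"ty":2.1,"tz":43.7,"rx":-0.0054,"ry":-0.0004,"rz":-0.0005}
```

View pics/w4b.png

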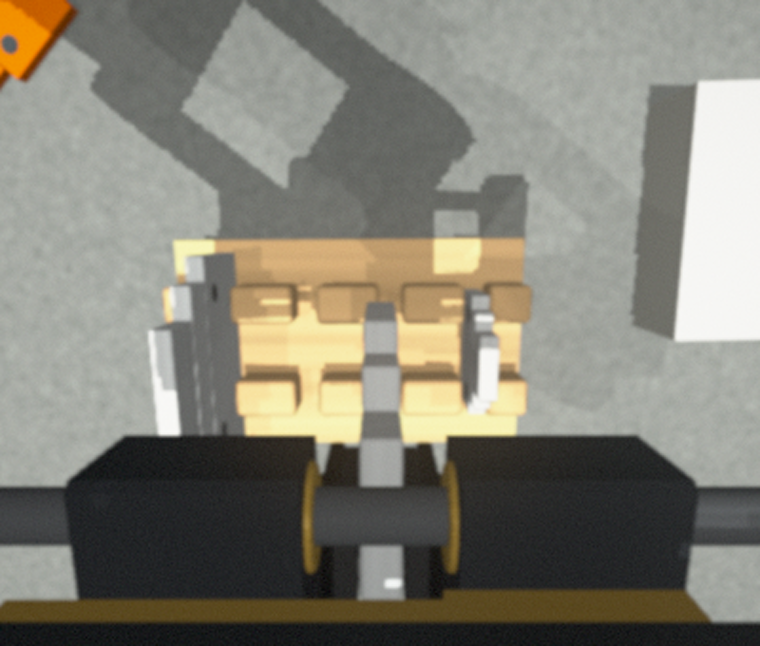

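View pics/s2b.png

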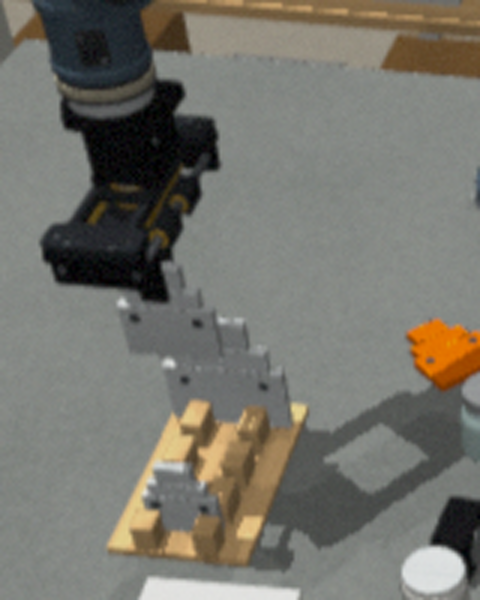

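Run:
```python
from h import *
d=load('wrist4');W=world(d);f=d['frame'].astype(int);z=W[...,2]
c,s=np.cos(RY),np.sin(RY)
L=np.stack([c*(W[...,0]-RC[0])+s*(W[...,1]-RC[1]),-s*(W[...,0]-RC[0])+c*(W[...,1]-RC[1]),z],-1)
wood=(f[...,0]-f[...,2]>25)&(z>0)&(z<45)
# split by nominal location (10mm margin), get tooth edges at z>36
for k,xc in enumerate([-50,0,50]):
  for yc in (-28,28):
    m=wood&(z>30)&(abs(L[...,0]-xc)<24)&(abs(L[...,1]-yc)<18)
    q=L[m]
    if len(q)>30: print(xc,yc,len(q),'x',np.percentile(q[:,0],[1,99]).round(1),'mid',np.percentile(q[:,0],[1,99]).mean().round(1),'y',np.percentile(q[:,1],[1,99]).round(1),'z',np.median(q[:,2]).round(1))
# held plate: gray points z 150..280 
g=(z>165)&(z<280)&(np.abs(f[...,0]-f[...,2])<15)
for lo,hi in [(190,205),(205,222),(222,240),(240,262)]:
    m=g&(z>lo)&(z<hi)&(abs(L[...,0]-22)<15); q=L[m]
    if len(q)>10: print('plate',lo,len(q),'x',q[:,0].min().round(1),q[:,0].max().round(1),'y',q[:,1].min().round(1),q[:,1].max().round(1),np.median(q[:,2]))
```

```text
-50 -28 623 x [-69.  -30.9] mid -49.9 y [-40.2 -19.3] z 38.8
-50 28 653 x [-66.8 -31.2] mid -49.0 y [15.4 36.2] z 38.9
0 -28 447 x [-16.6   8.7] mid -4.0 y [-40. -19.] z 38.9
0 28 579 x [-16.2  18. ] mid 0.9 y [15.3 36.8] z 39.0
50 -28 617 x [33.7 68.2] mid 50.9 y [-39.9 -18.8] z 38.9
50 28 673 x [33.3 68.5] mid 50.9 y [15.2 37. ] z 38.9
plate 190 32 x 18.1 25.6 y 42.2 42.5 196.66670383996933
plate 205 53 x 18.0 25.5 y 42.0 42.5 214.2302270247895
plate 222 369 x 13.4 32.0 y 9.0 42.3 225.72230549904893
plate 240 1052 x 8.8 36.3 y 8.7 33.4 245.86997990484753
```

Run:
```python
from h import *
x,y=slot(25.2,-1.9); plan([x,y,114],UP,n=5)
```

```text
dist 123.9 rv [-0.0101 -0.      0.0014] n 5
{"tx":-0.7,"ty":0.9,"tz":24.8,"rx":-0.002,"ry":-0,"rz":0.0003},{"tx":-0.7,"ty":0.8,"tz":24.8,"rx":-0.002,"ry":-0,"rz":0.0003},{"tx":-0.7,"ty":0.8,"tz":24.8,"rx":-0.002,"ry":-0,"rz":0.0003},{"tx":-0.7,"ty":0.7,"tz":24.8,"rx":-0.002,"ry":-0,"rz":0.0003},{"tx":-0.7,"ty":0.7,"tz":24.8,"rx":-0.002,"ry":-0,"rz":0.0003}
```

Request:
{"name": "play_rows", "arguments": {
  "increments": [
    {"tx": -0.7, "ty": 0.9, "tz": 25, "rx": -0.002, "ry": 0, "rz": 0.0003},
    {"tx": -0.7, "ty": 0.8, "tz": 25, "rx": -0.002, "ry": 0, "rz": 0.0003},
    {"tx": -0.7, "ty": 0.8, "tz": 25, "rx": -0.002, "ry": 0, "rz": 0.0003},
    {"tx": -0.7, "ty": 0.8, "tz": 25, "rx": -0.002, "ry": 0, "rz": 0.0003},
    {"tx": -0.7, "ty": 0.7, "tz": 23.5, "rx": -0.002, "ry": 0, "rz": 0.0003},
    {"tx": 0, "ty": 0, "tz": 0, "rx": 0, "ry": 0, "rz": 0},
    {"tx": 0, "ty": 0, "tz": 0, "rx": 0, "ry": 0, "rz": 0}
  ]
}}

```text
time_s: 6.5
tool_pos: [582.5, -250.4, 115.0]
tcp_rot: [0.001, 0.699, 0.715, -0.0]
force: [-0.3, -0.6, -1.0]
finger_gap: 0.11
```

```bash
cat > meas.py <<'E'
from h import *
def meas(name,xc,zt):
    p,Rt=toolpose();print(p,'rot',(Rt.inv()*UP).as_rotvec().round(4),bot.state()['finger_gap'],bot.state()['force'])
    c,s=np.cos(RY),np.sin(RY)
    print('tool L',c*(p[0]-RC[0])+s*(p[1]-RC[1]),-s*(p[0]-RC[0])+c*(p[1]-RC[1]))
    d=grab('wrist',name);crop(d,80,0,480,340,1.9,name+'b')
    W=world(d);f=d['frame'].astype(int);z=W[...,2]
    L=np.stack([c*(W[...,0]-RC[0])+s*(W[...,1]-RC[1]),-s*(W[...,0]-RC[0])+c*(W[...,1]-RC[1]),z],-1)
    wood=(f[...,0]-f[...,2]>25)&(z>0)&(z<45)
    for xx in [-50,0,50]:
      for yc in (-28,28):
        q=L[wood&(z>30)&(abs(L[...,0]-xx)<24)&(abs(L[...,1]-yc)<18)]
        if len(q)>30: print(xx,yc,len(q),'x',np.percentile(q[:,0],[1,99]).round(1),'y',np.percentile(q[:,1],[1,99]).round(1),'z',np.median(q[:,2]).round(1))
    g=(np.abs(f[...,0]-f[...,2])<15)&(abs(L[...,0]-xc)<14)
    for lo,hi in zt:
        q=L[g&(z>lo)&(z<hi)]
        if len(q)>10: print('plate',lo,len(q),'x',np.percentile(q[:,0],[2,98]).round(1),'y',q[:,1].min().round(1),q[:,1].max().round(1),np.median(q[:,2]))
    return d
E
python3 -c "
from meas import *
meas('wrist5',25,[(55,75),(75,92),(94,104)])
x,y=slot(25.2,-1.9); plan([x,y,73],UP,n=5)"
```

```text
[ 582.50767813 -250.43976131  114.98261534] rot [0.0008 0.001  0.0005] 0.10958756157448094 [-0.32305691 -0.57947778 -1.0149722 ]
tool L 26.161167556077363 -2.4896543955042385
-50 28 1538 x [-66.6 -31.3] y [14.8 36.6] z 38.8
0 -28 163 x [ 1.5 17.8] y [-31.  -18.7] z 37.6
0 28 1438 x [-16.6  18.3] y [15.9 36.8] z 39.0
50 -28 170 x [37.2 53.6] y [-31.3 -18.6] z 38.0
50 28 1381 x [34.5 67.8] y [15.8 37. ] z 39.0
plate 55 39 x [23.3 31.1] y 39.1 39.3 67.14220670850558
plate 75 51 x [23.  31.2] y 38.9 39.3 83.4213072306878
plate 94 308 x [22.8 31.5] y 29.9 39.3 102.71828763561874
dist 43.1 rv [0.0028 0.0025 0.0002] n 5
{"tx":0.3,"ty":-0.3,"tz":8.6,"rx":0.0006,"ry":0.0005,"rz":0},{"tx":0.3,"ty":-0.3,"tz":8.6,"rx":0.0006,"ry":0.0005,"rz":0},{"tx":0.3,"ty":-0.3,"tz":8.6,"rx":0.0006,"ry":0.0005,"rz":0},{"tx":0.3,"ty":-0.3,"tz":8.6,"rx":0.0006,"ry":0.0005,"rz":0},{"tx":0.3,"ty":-0.3,"tz":8.6,"rx":0.0006,"ry":0.0005,"rz":0}
```

View pics/wrist5b.png

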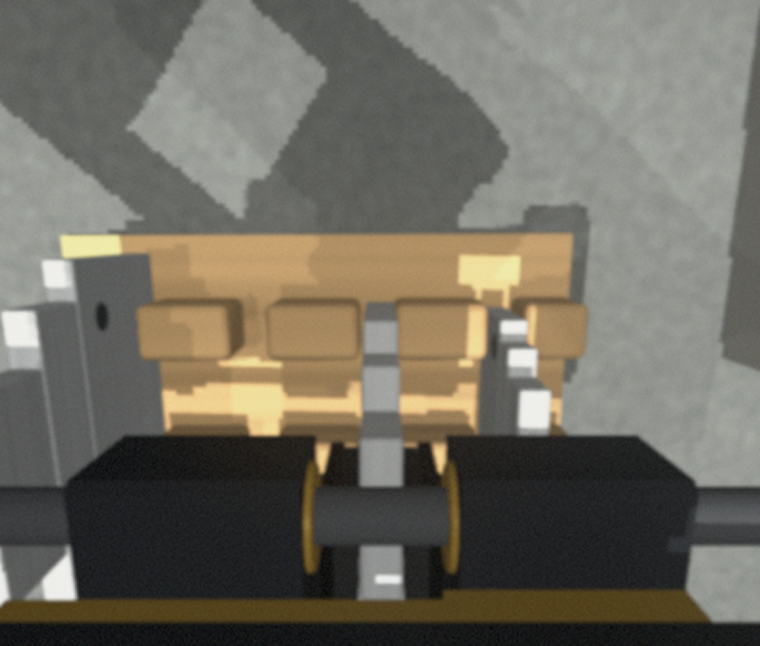

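Request:
{"name": "play_rows", "arguments": {
  "increments": [
    {"tx": 0, "ty": -0.5, "tz": 0, "rx": 0, "ry": 0, "rz": 0},
    {"tx": 0.2, "ty": -0.5, "tz": 0, "rx": 0, "ry": 0, "rz": 0},
    {"tx": 0, "ty": 0, "tz": 7, "rx": 0, "ry": 0, "rz": 0},
    {"tx": 0, "ty": 0, "tz": 7, "rx": 0, "ry": 0, "rz": 0},
    {"tx": 0, "ty": 0, "tz": 7, "rx": 0, "ry": 0, "rz": 0},
    {"tx": 0, "ty": 0, "tz": 7, "rx": 0, "ry": 0, "rz": 0},
    {"tx": 0, "ty": 0, "tz": 6, "rx": 0, "ry": 0, "rz": 0},
    {"tx": 0, "ty": 0, "tz": 0, "rx": 0, "ry": 0, "rz": 0}
  ]
}}

```text
time_s: 7.35
tool_pos: [580.5, -251.3, 79.7]
tcp_rot: [0.0, 0.7, 0.714, -0.0]
force: [-0.7, -0.1, -1.8]
finger_gap: 0.111
```

```bash
python3 -c "
from meas import *
meas('wrist6',25,[(20,40),(43,56),(60,70)]);print(bot.state()['moment'])"
```

```text
[ 580.51528567 -251.26494145   79.74023252] rot [-0.0004  0.0004 -0.0013] 0.11066050663580787 [-0.67186391 -0.07996817 -1.81629935]
tool L 24.15188689244474 -3.2728154218917576
-50 28 2076 x [-69.4 -31.3] y [14.9 36.6] z 38.8
0 28 1943 x [-16.7  18.2] y [15.5 36.8] z 39.0
50 28 1983 x [32.8 67.7] y [15.1 37. ] z 39.0
plate 20 37 x [21.3 28.6] y 38.3 38.6 31.925735620037912
plate 43 30 x [21.2 28.4] y 38.2 38.6 50.74928463220974
plate 60 325 x [20.9 29.5] y 29.1 38.6 67.64366386592232
[-0.11738077  0.05800951  0.02687815]
```

View pics/wrist6b.png

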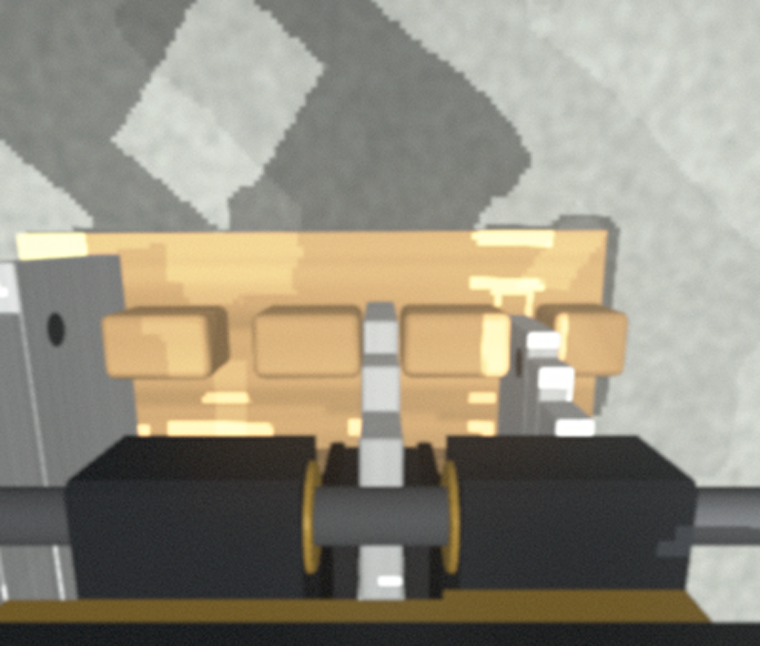

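Request:
{"name": "play_rows", "arguments": {
  "increments": [
    {"tx": 0.8, "ty": 0.5, "tz": 0, "rx": 0, "ry": 0, "rz": 0},
    {"tx": 0, "ty": 0, "tz": 2, "rx": 0, "ry": 0, "rz": 0},
    {"tx": 0, "ty": 0, "tz": 2, "rx": 0, "ry": 0, "rz": 0},
    {"tx": 0, "ty": 0, "tz": 1.5, "rx": 0, "ry": 0, "rz": 0},
    {"tx": 0, "ty": 0, "tz": 0, "rx": 0, "ry": 0, "rz": 0},
    {"tx": 0, "ty": 0, "tz": 0, "rx": 0, "ry": 0, "rz": 0}
  ]
}}

```text
time_s: 8.0
tool_pos: [581.8, -250.9, 75.7]
tcp_rot: [0.001, 0.7, 0.714, -0.0]
force: [-0.8, -0.4, -1.8]
finger_gap: 0.109
```

Request:
{"name": "play_rows", "arguments": {
  "increments": [
    {"tx": 0, "ty": 0, "tz": 0.6, "rx": 0, "ry": 0, "rz": 0},
    {"tx": 0, "ty": 0, "tz": 0.6, "rx": 0, "ry": 0, "rz": 0},
    {"tx": 0, "ty": 0, "tz": 0, "rx": 0, "ry": 0, "rz": 0},
    {"tx": 0, "ty": 0, "tz": 0, "rx": 0, "ry": 0, "rz": 0}
  ]
}}

```text
time_s: 8.4
tool_pos: [581.8, -250.9, 74.5]
tcp_rot: [0.001, 0.7, 0.714, -0.0]
force: [0.8, 0.1, -0.8]
finger_gap: 0.109
```

Request:
{"name": "play_rows", "arguments": {
  "increments": [
    {"tx": 0, "ty": 0, "tz": 0.6, "rx": 0, "ry": 0, "rz": 0},
    {"tx": 0, "ty": 0, "tz": 0.6, "rx": 0, "ry": 0, "rz": 0},
    {"tx": 0, "ty": 0, "tz": 0.5, "rx": 0, "ry": 0, "rz": 0},
    {"tx": 0, "ty": 0, "tz": 0, "rx": 0, "ry": 0, "rz": 0}
  ]
}}

```text
time_s: 8.8
tool_pos: [582.0, -250.9, 73.6]
tcp_rot: [0.002, 0.7, 0.714, 0.0]
force: [-0.4, 1.6, 4.7]
finger_gap: 0.11
```

Request:
{"name": "play_rows", "arguments": {
  "increments": [
    {"tx": 0, "ty": 0, "tz": 0.4, "rx": 0, "ry": 0, "rz": 0},
    {"tx": 0, "ty": 0, "tz": 0.4, "rx": 0, "ry": 0, "rz": 0},
    {"tx": 0, "ty": 0, "tz": 0, "rx": 0, "ry": 0, "rz": 0}
  ]
}}

```text
time_s: 9.1
tool_pos: [582.0, -250.9, 73.6]
tcp_rot: [0.002, 0.7, 0.714, 0.0]
force: [-2.6, 2.0, 8.6]
finger_gap: 0.111
```

Request:
{"name": "play_rows", "arguments": {
  "increments": [
    {"tx": 0, "ty": 0, "tz": -0.7, "rx": 0, "ry": 0, "rz": 0},
    {"tx": 0, "ty": 0, "tz": 0, "rx": 0, "ry": 0, "rz": 0}
  ]
}}

```text
time_s: 9.3
tool_pos: [582.0, -250.9, 73.6]
tcp_rot: [0.002, 0.7, 0.714, 0.0]
force: [-1.2, 0.1, 6.4]
finger_gap: 0.113
```

Request:
{"name": "play_rows", "arguments": {
  "increments": [
    {"tx": 0, "ty": 0, "tz": 0, "rx": 0, "ry": 0, "rz": 0},
    {"tx": 0, "ty": 0, "tz": 0, "rx": 0, "ry": 0, "rz": 0},
    {"tx": 0, "ty": 0, "tz": 0, "rx": 0, "ry": 0, "rz": 0},
    {"tx": 0, "ty": 0, "tz": 0, "rx": 0, "ry": 0, "rz": 0}
  ],
  "jaw": 0.3
}}

```text
time_s: 9.7
tool_pos: [581.7, -250.9, 72.3]
tcp_rot: [0.001, 0.7, 0.714, -0.0]
force: [0.2, -0.9, -0.2]
finger_gap: 0.33
```

```bash
python3 -c "
from meas import *
d=meas('wrist7',25,[(20,37),(43,52),(52,61),(62,73)])
from h import *
d=grab('scene','scene3');crop(d,100,110,200,235,4.5,'s3b')"
```

```text
[ 581.74031103 -250.93913562   72.31178738] rot [ 0.0016  0.0017 -0.0013] 0.3304383339356874 [ 0.17374493 -0.89280747 -0.1695372 ]
tool L 25.383483566715153 -2.9728050768310927
-50 28 2239 x [-69.4 -31.4] y [14.8 36.6] z 38.9
0 -28 147 x [-15.5  18.4] y [-21.5 -18.6] z 35.2
0 28 2097 x [-16.5  18.4] y [15.7 36.8] z 38.9
50 -28 156 x [34.8 67.8] y [-20.5 -18.6] z 35.5
50 28 2116 x [32.7 67.6] y [15.1 37. ] z 39.0
plate 20 39 x [22.7 30.3] y 38.5 38.8 29.484396893110684
plate 43 29 x [22.8 30.5] y 38.4 38.8 47.47358346206734
plate 52 92 x [22.1 30.9] y 29.3 38.7 60.391261843625
plate 62 108 x [22.7 30.7] y 29.4 38.7 63.85452025763449
```

View pics/wrist7b.png

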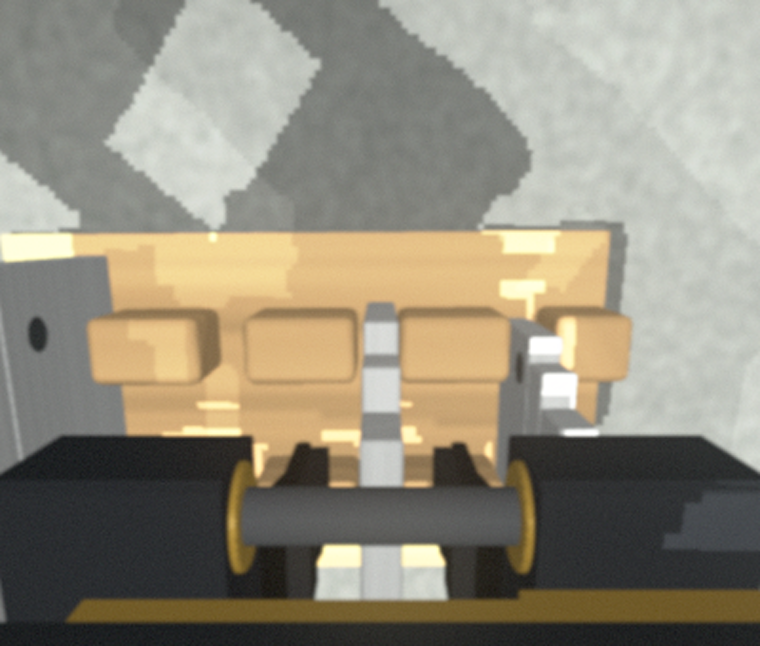

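View pics/s3b.png

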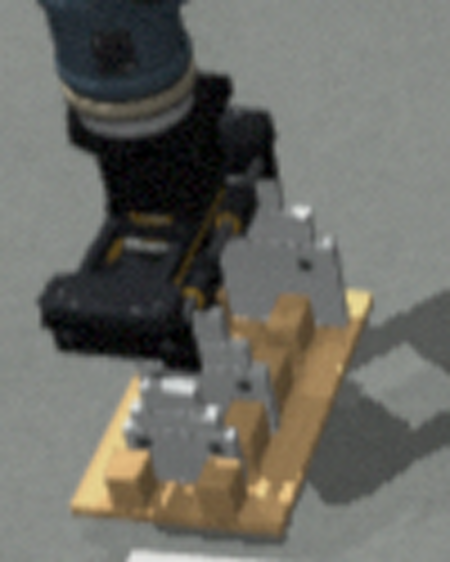

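Run:
```python
from h import *
p,Rt=toolpose(); cur=(p+[0,0,160],Rt); print(LP(128.6,3.7,-55))
plan(LP(128.6,3.7,-55),TP,cur)
```

```text
[600.79337614 327.80145368 167.91521815]
dist 582.6 rv [ 0.4516 -0.0051 -0.0302] n 13
{"tx":44.5,"ty":2.3,"tz":4.9,"rx":0.0347,"ry":-0.0004,"rz":-0.0023},{"tx":44.5,"ty":2.6,"tz":4.8,"rx":0.0347,"ry":-0.0004,"rz":-0.0023},{"tx":44.5,"ty":2.9,"tz":4.7,"rx":0.0347,"ry":-0.0004,"rz":-0.0023},{"tx":44.5,"ty":3.1,"tz":4.6,"rx":0.0347,"ry":-0.0004,"rz":-0.0023},{"tx":44.5,"ty":3.4,"tz":4.4,"rx":0.0347,"ry":-0.0004,"rz":-0.0023},{"tx":44.5,"ty":3.6,"tz":4.3,"rx":0.0347,"ry":-0.0004,"rz":-0.0023},{"tx":44.5,"ty":3.9,"tz":4.1,"rx":0.0347,"ry":-0.0004,"rz":-0.0023},{"tx":44.4,"ty":4.1,"tz":4,"rx":0.0347,"ry":-0.0004,"rz":-0.0023},{"tx":44.4,"ty":4.4,"tz":3.8,"rx":0.0347,"ry":-0.0004,"rz":-0.0023},{"tx":44.4,"ty":4.6,"tz":3.6,"rx":0.0347,"ry":-0.0004,"rz":-0.0023},{"tx":44.4,"ty":4.8,"tz":3.5,"rx":0.0347,"ry":-0.0004,"rz":-0.0023},{"tx":44.4,"ty":5.1,"tz":3.3,"rx":0.0347,"ry":-0.0004,"rz":-0.0023},{"tx":44.4,"ty":5.3,"tz":3.1,"rx":0.0347,"ry":-0.0004,"rz":-0.0023}
```

Request:
{"name": "play_rows", "arguments": {
  "increments": [
    {"tx": 0, "ty": 0, "tz": -6, "rx": 0, "ry": 0, "rz": 0},
    {"tx": 0, "ty": 0, "tz": -14, "rx": 0, "ry": 0, "rz": 0},
    {"tx": 0, "ty": 0, "tz": -30, "rx": 0, "ry": 0, "rz": 0},
    {"tx": 0, "ty": 0, "tz": -40, "rx": 0, "ry": 0, "rz": 0},
    {"tx": 0, "ty": 0, "tz": -40, "rx": 0, "ry": 0, "rz": 0},
    {"tx": 0, "ty": 0, "tz": -30, "rx": 0, "ry": 0, "rz": 0}
  ]
}}

```text
time_s: 10.4
tool_pos: [582.4, -251.1, 237.0]
tcp_rot: [0.004, 0.7, 0.714, 0.0]
force: [1.5, -0.1, -0.5]
finger_gap: 0.35
```

Request:
{"name": "play_rows", "arguments": {
  "increments": [
    {"tx": 44.5, "ty": 2.3, "tz": 4.9, "rx": 0.0347, "ry": 0, "rz": -0.0023},
    {"tx": 44.5, "ty": 2.6, "tz": 4.8, "rx": 0.0347, "ry": 0, "rz": -0.0023},
    {"tx": 44.5, "ty": 2.9, "tz": 4.7, "rx": 0.0347, "ry": 0, "rz": -0.0023},
    {"tx": 44.5, "ty": 3.1, "tz": 4.6, "rx": 0.0347, "ry": 0, "rz": -0.0023},
    {"tx": 44.5, "ty": 3.4, "tz": 4.4, "rx": 0.0347, "ry": 0, "rz": -0.0023},
    {"tx": 44.5, "ty": 3.6, "tz": 4.3, "rx": 0.0347, "ry": 0, "rz": -0.0023},
    {"tx": 44.5, "ty": 3.9, "tz": 4.1, "rx": 0.0347, "ry": 0, "rz": -0.0023},
    {"tx": 44.4, "ty": 4.1, "tz": 4, "rx": 0.0347, "ry": 0, "rz": -0.0023},
    {"tx": 44.4, "ty": 4.4, "tz": 3.8, "rx": 0.0347, "ry": -0.001, "rz": -0.0023},
    {"tx": 44.4, "ty": 4.6, "tz": 3.6, "rx": 0.0347, "ry": -0.001, "rz": -0.0023},
    {"tx": 44.4, "ty": 4.8, "tz": 3.5, "rx": 0.0347, "ry": -0.001, "rz": -0.0023},
    {"tx": 44.4, "ty": 5.1, "tz": 3.3, "rx": 0.0347, "ry": -0.001, "rz": -0.0023},
    {"tx": 44.4, "ty": 5.3, "tz": 3.1, "rx": 0.0347, "ry": -0.001, "rz": -0.0023},
    {"tx": 0, "ty": 0, "tz": 0, "rx": 0, "ry": 0, "rz": 0},
    {"tx": 0, "ty": 0, "tz": 0, "rx": 0, "ry": 0, "rz": 0}
  ],
  "jaw": -0.05
}}

```text
time_s: 11.9
tool_pos: [600.2, 329.2, 169.0]
tcp_rot: [-0.153, 0.671, 0.707, -0.162]
force: [0.6, -0.3, -1.2]
finger_gap: 0.526
```

Run:
```python
from h import *
p,Rt=toolpose(); print(p,TP.inv().apply(p-o),(Rt.inv()*TP).as_rotvec())
plan(LP(128.6,3.7,18.8),TP,n=5)
d=grab('wrist','wrist8');crop(d,130,130,430,330,2.5,'w8b')
L=TP.inv().apply((world(d)-o).reshape(-1,3)).reshape(420,560,3);f=d['frame'].min(2)
for v in range(100,240,8):
    m=np.where(f[v,255:310]>195)[0]+255
    if len(m)>3: print(v,m.min(),m.max(),L[v,m.min()].round(1),L[v,m.max()].round(1))
d=grab('top','top1');crop(d,370,160,445,256,6,'t1r')
```

```text
[600.15214951 329.16319    168.99487999] [129.99208247   2.71499828 -55.72321854] [0.00113096 0.00191475 0.00240455]
dist 74.5 rv [0.0011 0.0019 0.0024] n 5
{"tx":-0.3,"ty":0.2,"tz":14.9,"rx":0.0002,"ry":0.0004,"rz":0.0005},{"tx":-0.3,"ty":0.2,"tz":14.9,"rx":0.0002,"ry":0.0004,"rz":0.0005},{"tx":-0.3,"ty":0.2,"tz":14.9,"rx":0.0002,"ry":0.0004,"rz":0.0005},{"tx":-0.3,"ty":0.2,"tz":14.9,"rx":0.0002,"ry":0.0004,"rz":0.0005},{"tx":-0.3,"ty":0.2,"tz":14.9,"rx":0.0002,"ry":0.0004,"rz":0.0005}
148 277 288 [nan nan nan] [176.9   9.1  30.9]
156 277 288 [170.8   0.8  32.2] [170.9   9.2  31.5]
172 276 289 [162.    0.3   9.2] [161.9   9.4   9.6]
180 276 289 [156.3   0.3   9.5] [156.5   9.4   8.3]
196 255 290 [114.7 -24.9 144.1] [150.9   9.4 -17.9]
204 255 289 [105.3 -25.  144.2] [145.8   8.8 -18.4]
212 255 289 [ 96.2 -25.1 142.9] [140.5   8.8 -18.1]
220 255 289 [ 86.2 -25.4 144.4] [134.9   8.9 -16.9]
228 255 289 [ 76.3 -25.6 145. ] [130.3   8.9 -19.4]
236 255 289 [ 67.  -25.6 143.5] [124.8   8.9 -19.1]
```

View pics/w8b.png

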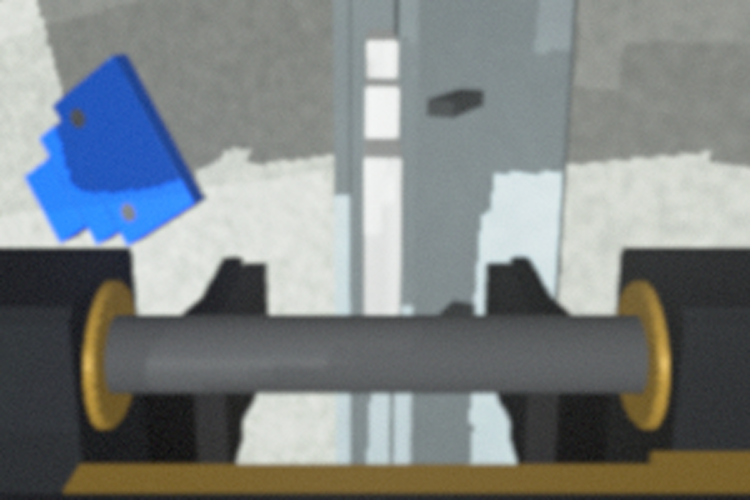

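View pics/t1r.png

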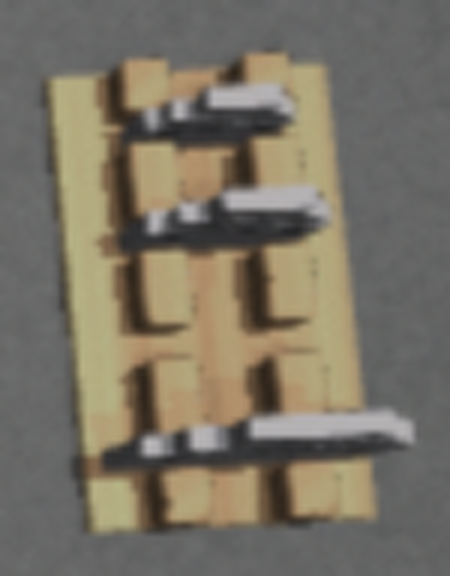

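The second plate stands in the far slot next to the smallest (top crop, 235, 215). The third plate is centred between the fingers (crop x 365–402), so I'll descend.

Request:
{"name": "play_rows", "arguments": {
  "increments": [
    {"tx": -0.2, "ty": 0.2, "tz": 15, "rx": 0, "ry": 0, "rz": 0},
    {"tx": -0.2, "ty": 0.2, "tz": 15, "rx": 0, "ry": 0, "rz": 0},
    {"tx": -0.3, "ty": 0.2, "tz": 15, "rx": 0, "ry": 0, "rz": 0},
    {"tx": -0.3, "ty": 0.2, "tz": 15, "rx": 0, "ry": 0, "rz": 0},
    {"tx": -0.3, "ty": 0.2, "tz": 14, "rx": 0, "ry": 0, "rz": 0},
    {"tx": 0, "ty": 0, "tz": 0, "rx": 0, "ry": 0, "rz": 0}
  ]
}}

```text
time_s: 12.6
tool_pos: [568.1, 323.1, 101.3]
tcp_rot: [-0.154, 0.672, 0.705, -0.163]
force: [0.4, -0.9, 0.4]
finger_gap: 0.527
```

Request:
{"name": "play_rows", "arguments": {
  "increments": [
    {"tx": 0, "ty": 0, "tz": 0, "rx": 0, "ry": 0, "rz": 0},
    {"tx": 0, "ty": 0, "tz": 0, "rx": 0, "ry": 0, "rz": 0},
    {"tx": 0, "ty": 0, "tz": 0, "rx": 0, "ry": 0, "rz": 0},
    {"tx": 0, "ty": 0, "tz": 0, "rx": 0, "ry": 0, "rz": 0},
    {"tx": 0, "ty": 0, "tz": 0, "rx": 0, "ry": 0, "rz": 0},
    {"tx": 0, "ty": 0, "tz": 0, "rx": 0, "ry": 0, "rz": 0}
  ],
  "jaw": 1,
  "grip_force": 40
}}

```text
time_s: 13.2
tool_pos: [569.6, 325.5, 102.0]
tcp_rot: [-0.153, 0.672, 0.707, -0.161]
force: [0.0, -0.4, 0.4]
finger_gap: 0.111
```

Run:
```python
from h import *
p,Rt=toolpose(); print(p,TP.inv().apply(p-o),(Rt.inv()*TP).as_rotvec(),bot.state()['finger_gap'])
q=p+TP.apply([0,0,-135])
x,y=slot(-25,-1.9); plan([x,y,250],UP,(q,Rt))
```

```text
[569.58116245 325.47460525 101.96515431] [127.83602004   4.21146469  17.99439819] [0.00123489 0.00016527 0.00031972] 0.11114944036358286
dist 588.0 rv [-0.4487  0.0066  0.0289] n 14
{"tx":-41,"ty":-8.9,"tz":2.2,"rx":-0.0321,"ry":0.0005,"rz":0.0021},{"tx":-41,"ty":-8.9,"tz":1.9,"rx":-0.0321,"ry":0.0005,"rz":0.0021},{"tx":-41,"ty":-8.9,"tz":1.6,"rx":-0.0321,"ry":0.0005,"rz":0.0021},{"tx":-41,"ty":-8.8,"tz":1.3,"rx":-0.0321,"ry":0.0005,"rz":0.0021},{"tx":-41.1,"ty":-8.8,"tz":1,"rx":-0.0321,"ry":0.0005,"rz":0.0021},{"tx":-41.1,"ty":-8.7,"tz":0.7,"rx":-0.0321,"ry":0.0005,"rz":0.0021},{"tx":-41.1,"ty":-8.7,"tz":0.4,"rx":-0.0321,"ry":0.0005,"rz":0.0021},{"tx":-41.1,"ty":-8.6,"tz":0.1,"rx":-0.0321,"ry":0.0005,"rz":0.0021},{"tx":-41.1,"ty":-8.5,"tz":-0.2,"rx":-0.0321,"ry":0.0005,"rz":0.0021},{"tx":-41.1,"ty":-8.4,"tz":-0.5,"rx":-0.0321,"ry":0.0005,"rz":0.0021},{"tx":-41.2,"ty":-8.3,"tz":-0.8,"rx":-0.0321,"ry":0.0005,"rz":0.0021},{"tx":-41.2,"ty":-8.2,"tz":-1.1,"rx":-0.0321,"ry":0.0005,"rz":0.0021},{"tx":-41.2,"ty":-8.1,"tz":-1.3,"rx":-0.0321,"ry":0.0005,"rz":0.0021},{"tx":-41.2,"ty":-7.9,"tz":-1.6,"rx":-0.0321,"ry":0.0005,"rz":0.0021}
```

Request:
{"name": "play_rows", "arguments": {
  "increments": [
    {"tx": 0, "ty": 0, "tz": -6, "rx": 0, "ry": 0, "rz": 0},
    {"tx": 0, "ty": 0, "tz": -14, "rx": 0, "ry": 0, "rz": 0},
    {"tx": 0, "ty": 0, "tz": -25, "rx": 0, "ry": 0, "rz": 0},
    {"tx": 0, "ty": 0, "tz": -25, "rx": 0, "ry": 0, "rz": 0},
    {"tx": 0, "ty": 0, "tz": -25, "rx": 0, "ry": 0, "rz": 0},
    {"tx": 0, "ty": 0, "tz": -25, "rx": 0, "ry": 0, "rz": 0},
    {"tx": 0, "ty": 0, "tz": -15, "rx": 0, "ry": 0, "rz": 0},
    {"tx": 0, "ty": 0, "tz": 0, "rx": 0, "ry": 0, "rz": 0}
  ]
}}

```text
time_s: 14.0
tool_pos: [630.1, 328.6, 225.4]
tcp_rot: [-0.152, 0.672, 0.707, -0.159]
force: [-0.2, 0.2, -2.5]
finger_gap: 0.109
```

Request:
{"name": "play_rows", "arguments": {
  "increments": [
    {"tx": -20.5, "ty": -4.5, "tz": 1, "rx": -0.016, "ry": 0.0005, "rz": 0.002},
    {"tx": -41, "ty": -8.9, "tz": 2, "rx": -0.032, "ry": 0.0005, "rz": 0.002},
    {"tx": -41, "ty": -8.9, "tz": 1.8, "rx": -0.032, "ry": 0.0005, "rz": 0.002},
    {"tx": -41, "ty": -8.9, "tz": 1.5, "rx": -0.032, "ry": 0.0005, "rz": 0.002},
    {"tx": -41, "ty": -8.8, "tz": 1.2, "rx": -0.032, "ry": 0.0005, "rz": 0.002},
    {"tx": -41, "ty": -8.7, "tz": 0.9, "rx": -0.032, "ry": 0.0005, "rz": 0.002},
    {"tx": -41.1, "ty": -8.7, "tz": 0.6, "rx": -0.032, "ry": 0.0005, "rz": 0.002},
    {"tx": -41.1, "ty": -8.6, "tz": 0.3, "rx": -0.032, "ry": 0.0005, "rz": 0.002},
    {"tx": -41.1, "ty": -8.5, "tz": 0, "rx": -0.032, "ry": 0.0005, "rz": 0.002},
    {"tx": -41.1, "ty": -8.5, "tz": -0.3, "rx": -0.032, "ry": 0.0005, "rz": 0.002},
    {"tx": -41.1, "ty": -8.4, "tz": -0.6, "rx": -0.032, "ry": 0.0005, "rz": 0.002},
    {"tx": -41.1, "ty": -8.3, "tz": -0.9, "rx": -0.032, "ry": 0.0005, "rz": 0.002},
    {"tx": -41.1, "ty": -8.2, "tz": -1.2, "rx": -0.032, "ry": 0.0005, "rz": 0.002},
    {"tx": -41.1, "ty": -8.1, "tz": -1.4, "rx": -0.032, "ry": 0, "rz": 0.002},
    {"tx": -20.6, "ty": -4, "tz": -0.8, "rx": -0.016, "ry": 0, "rz": 0.001},
    {"tx": 0, "ty": 0, "tz": 0, "rx": 0, "ry": 0, "rz": 0},
    {"tx": 0, "ty": 0, "tz": 0, "rx": 0, "ry": 0, "rz": 0},
    {"tx": 0, "ty": 0, "tz": 0, "rx": 0, "ry": 0, "rz": 0}
  ]
}}

```text
time_s: 15.8
tool_pos: [529.9, -248.8, 248.6]
tcp_rot: [-0.002, 0.699, 0.715, -0.001]
force: [-1.0, 0.3, -3.1]
finger_gap: 0.112
```

```bash
python3 -c "
from meas import *
meas('wrist9',-25,[(180,205),(210,228),(230,240),(245,262)])
x,y=slot(-25+.2,-1.9); plan([x,y,150],UP,n=5)"
```

```text
[ 529.8703633  -248.75811893  248.55131163] rot [-0.0031 -0.0017  0.0009] 0.11161206124849514 [-0.98568952  0.32212296 -3.07521704]
tool L -26.42922928175967 0.29691956370413186
-50 -28 487 x [-68.8 -37.7] y [-41.1 -19.3] z 38.8
-50 28 547 x [-66.9 -36.2] y [14.6 36.3] z 38.9
0 -28 532 x [-13.2  20.9] y [-41.3 -19.1] z 39.0
0 28 568 x [-14.7  18.3] y [16.  36.3] z 39.1
50 -28 401 x [44.1 71. ] y [-39.5 -19. ] z 39.1
50 28 553 x [35.9 70.7] y [16.1 37. ] z 39.0
plate 180 24 x [-29.2 -22.1] y 51.6 51.7 201.09344797045793
plate 210 42 x [-29.5 -21.6] y 51.3 51.6 218.28743553682972
plate 230 385 x [-29.8 -21.2] y 40.1 51.6 235.14041668662858
plate 245 901 x [-37.8 -12.7] y 8.4 40.5 257.0713271361792
dist 98.8 rv [-0.0026 -0.0011  0.0016] n 5
{"tx":-0.5,"ty":0.3,"tz":19.8,"rx":-0.0005,"ry":-0.0002,"rz":0.0003},{"tx":-0.5,"ty":0.3,"tz":19.8,"rx":-0.0005,"ry":-0.0002,"rz":0.0003},{"tx":-0.5,"ty":0.3,"tz":19.8,"rx":-0.0005,"ry":-0.0002,"rz":0.0003},{"tx":-0.5,"ty":0.3,"tz":19.8,"rx":-0.0005,"ry":-0.0002,"rz":0.0003},{"tx":-0.5,"ty":0.3,"tz":19.8,"rx":-0.0005,"ry":-0.0002,"rz":0.0003}
```

View pics/wrist9b.png

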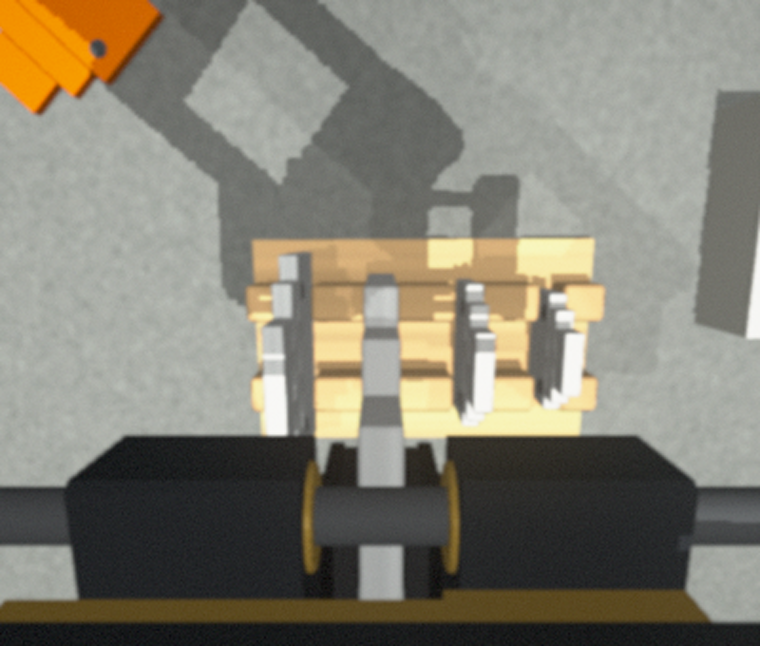

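Request:
{"name": "play_rows", "arguments": {
  "increments": [
    {"tx": -0.5, "ty": 0.3, "tz": 20, "rx": -0.0005, "ry": 0, "rz": 0},
    {"tx": -0.5, "ty": 0.3, "tz": 22, "rx": -0.0005, "ry": 0, "rz": 0},
    {"tx": -0.5, "ty": 0.3, "tz": 22, "rx": -0.0005, "ry": 0, "rz": 0},
    {"tx": -0.4, "ty": 0.3, "tz": 22, "rx": -0.0005, "ry": 0, "rz": 0},
    {"tx": -0.3, "ty": 0, "tz": 20, "rx": -0.0005, "ry": 0, "rz": 0},
    {"tx": 0, "ty": 0, "tz": 14, "rx": 0, "ry": 0, "rz": 0},
    {"tx": 0, "ty": 0, "tz": 0, "rx": 0, "ry": 0, "rz": 0},
    {"tx": 0, "ty": 0, "tz": 0, "rx": 0, "ry": 0, "rz": 0},
    {"tx": 0, "ty": 0, "tz": 0, "rx": 0, "ry": 0, "rz": 0}
  ]
}}

```text
time_s: 16.75
tool_pos: [532.5, -252.6, 130.4]
tcp_rot: [0.002, 0.699, 0.715, 0.0]
force: [-0.4, 0.4, -2.0]
finger_gap: 0.112
```

```bash
python3 -c "
from meas import *
meas('wrist10',-25,[(60,80),(85,105),(108,116)])"
```

```text
[ 532.50525144 -252.59826914  130.37601427] rot [0.0029 0.0016 0.0008] 0.11167183327747651 [-0.41552822  0.39958939 -2.00475837]
tool L -23.87555933909618 -3.597712511997302
-50 -28 426 x [-65.7 -32.4] y [-37.5 -19.2] z 38.3
-50 28 1288 x [-66.7 -31.4] y [15.4 36.6] z 39.0
0 -28 403 x [-12.   17.4] y [-37.9 -18.9] z 38.7
0 28 1189 x [-14.8  18.1] y [15.6 36.7] z 39.0
50 -28 131 x [50.6 68.1] y [-21.9 -18.7] z 37.5
50 28 1081 x [36.9 70.7] y [15.5 37. ] z 39.0
plate 60 11 x [-25.9 -19.6] y 47.5 47.6 74.03567785516667
plate 85 26 x [-26.4 -19.2] y 47.4 47.6 96.25573905492419
plate 108 45 x [-26.7 -18.6] y 36.3 47.7 115.38280095241986
```

View pics/wrist10b.png

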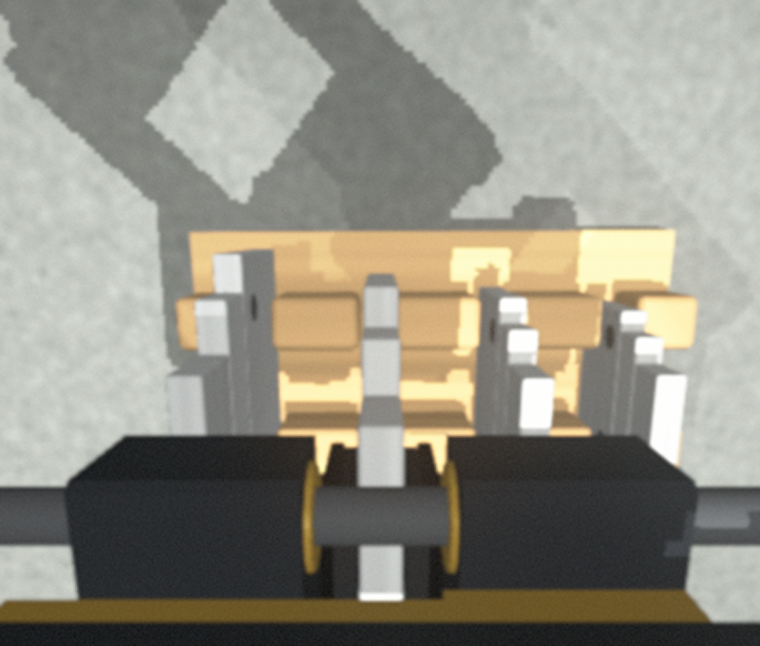

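Request:
{"name": "play_rows", "arguments": {
  "increments": [
    {"tx": 0.8, "ty": -0.7, "tz": 0, "rx": 0, "ry": 0, "rz": 0},
    {"tx": 0.8, "ty": -0.6, "tz": 0, "rx": 0, "ry": 0, "rz": 0},
    {"tx": 0, "ty": 0, "tz": 7, "rx": 0, "ry": 0, "rz": 0},
    {"tx": 0, "ty": 0, "tz": 7, "rx": 0, "ry": 0, "rz": 0},
    {"tx": 0, "ty": 0, "tz": 0, "rx": 0, "ry": 0, "rz": 0},
    {"tx": 0, "ty": 0, "tz": 0, "rx": 0, "ry": 0, "rz": 0}
  ]
}}

```text
time_s: 17.4
tool_pos: [530.0, -251.0, 114.8]
tcp_rot: [-0.0, 0.7, 0.714, 0.0]
force: [-0.0, -0.3, -2.2]
finger_gap: 0.113
```

```bash
python3 -c "
from meas import *
meas('wrist11',-25,[(45,60),(65,90),(92,102)])"
```

```text
[ 529.95969353 -250.99672086  114.75083692] rot [ 0.0003 -0.0003 -0.0003] 0.1130983946930363 [-0.04758522 -0.33573247 -2.19309685]
tool L -26.386925926446963 -1.943064574295267
-50 -28 133 x [-51.  -35.5] y [-30.6 -19.1] z 37.6
-50 28 1442 x [-66.6 -32.6] y [14.8 36.6] z 38.9
0 -28 139 x [-15.2   1.1] y [-30.2 -18.9] z 37.6
0 28 1431 x [-17.2  17.9] y [15.8 36.8] z 39.0
50 28 1162 x [37.4 70.6] y [15.6 37. ] z 39.1
plate 65 39 x [-29.  -21.7] y 49.2 49.4 76.76700679045253
plate 92 350 x [-29.7 -20.5] y 37.8 49.4 101.16324780784393
```

View pics/wrist11b.png

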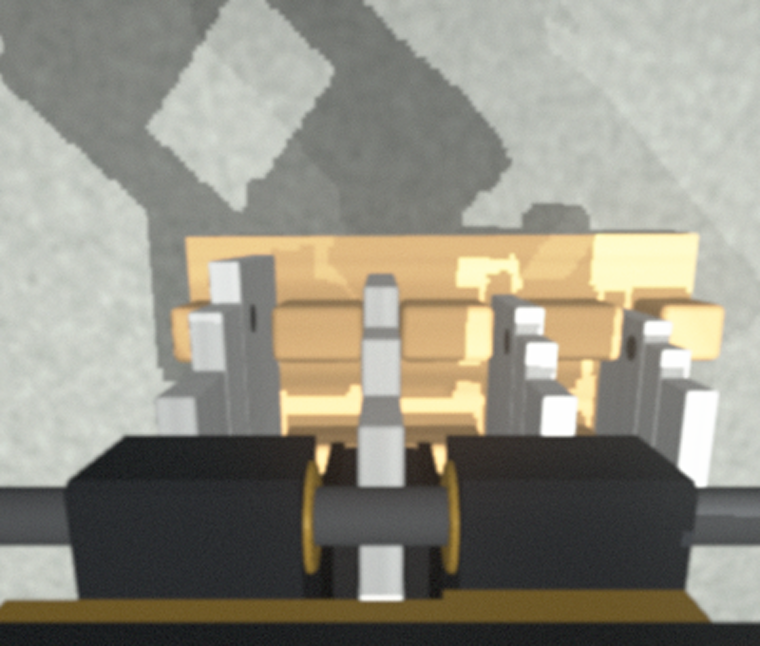

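Request:
{"name": "play_rows", "arguments": {
  "increments": [
    {"tx": 0, "ty": 0.5, "tz": 0, "rx": 0, "ry": 0, "rz": 0},
    {"tx": 0, "ty": 0.5, "tz": 0, "rx": 0, "ry": 0, "rz": 0},
    {"tx": 0, "ty": 0, "tz": 0, "rx": 0, "ry": 0, "rz": 0},
    {"tx": 0, "ty": 0, "tz": 0, "rx": 0, "ry": 0, "rz": 0},
    {"tx": 0, "ty": 0, "tz": 0, "rx": 0, "ry": 0, "rz": 0}
  ]
}}

```text
time_s: 17.95
tool_pos: [531.3, -251.1, 115.5]
tcp_rot: [0.001, 0.7, 0.714, 0.0]
force: [-0.1, 0.3, -2.3]
finger_gap: 0.113
```

```bash
python3 -c "
from meas import *
meas('wrist12',-25,[(45,60),(65,90),(92,102)])"
```

```text
[ 531.26949796 -251.12140372  115.45065903] rot [ 0.0014  0.0005 -0.0002] 0.1130123231675451 [-0.08968642  0.34707875 -2.31486242]
tool L -25.080028446810438 -2.0952238174137623
-50 -28 146 x [-49.9 -33.7] y [-31.3 -19. ] z 37.7
-50 28 1434 x [-66.7 -32. ] y [15.5 36.6] z 39.0
0 -28 157 x [-13.9   2.8] y [-31.  -18.9] z 37.7
0 28 1408 x [-16.5  18. ] y [15.2 36.8] z 39.0
50 28 1186 x [37.3 70.5] y [15.1 37. ] z 39.0
plate 45 11 x [-27.1 -20.8] y 49.1 49.1 59.16339124580397
plate 65 39 x [-27.7 -20.3] y 49.0 49.2 77.33274846987526
plate 92 219 x [-28.4 -19.7] y 37.5 49.2 101.49191111931236
```

Request:
{"name": "play_rows", "arguments": {
  "increments": [
    {"tx": 0, "ty": 0, "tz": 5, "rx": 0, "ry": 0, "rz": 0},
    {"tx": 0, "ty": 0, "tz": 5, "rx": 0, "ry": 0, "rz": 0},
    {"tx": 0, "ty": 0, "tz": 5, "rx": 0, "ry": 0, "rz": 0},
    {"tx": 0, "ty": 0, "tz": 5, "rx": 0, "ry": 0, "rz": 0},
    {"tx": 0, "ty": 0, "tz": 5, "rx": 0, "ry": 0, "rz": 0},
    {"tx": 0, "ty": 0, "tz": 0, "rx": 0, "ry": 0, "rz": 0},
    {"tx": 0, "ty": 0, "tz": 0, "rx": 0, "ry": 0, "rz": 0}
  ]
}}

```text
time_s: 18.7
tool_pos: [531.2, -251.1, 90.1]
tcp_rot: [0.0, 0.7, 0.714, 0.0]
force: [0.2, -0.2, -3.1]
finger_gap: 0.109
```

```bash
python3 -c "
from meas import *
meas('wrist13',-25,[(25,37),(42,60),(65,76)])"
```

```text
[ 531.22054704 -251.07828285   90.09773675] rot [ 0.0009  0.0001 -0.0002] 0.10917748270557276 [ 0.20844378 -0.18866035 -3.06092754]
tool L -25.12806310323973 -2.05108455425728
-50 28 1810 x [-66.6 -31.5] y [14.8 36.6] z 38.9
0 28 1746 x [-16.8  17.7] y [15.7 36.8] z 39.0
50 28 1420 x [37.4 70.6] y [15.5 37. ] z 39.0
plate 25 11 x [-27.2 -20.9] y 49.2 49.2 33.75679001824766
plate 42 30 x [-27.7 -20.3] y 49.0 49.3 51.602557719698424
plate 65 88 x [-28.4 -19.8] y 37.9 49.3 75.58960401469014
```

View pics/wrist13b.png

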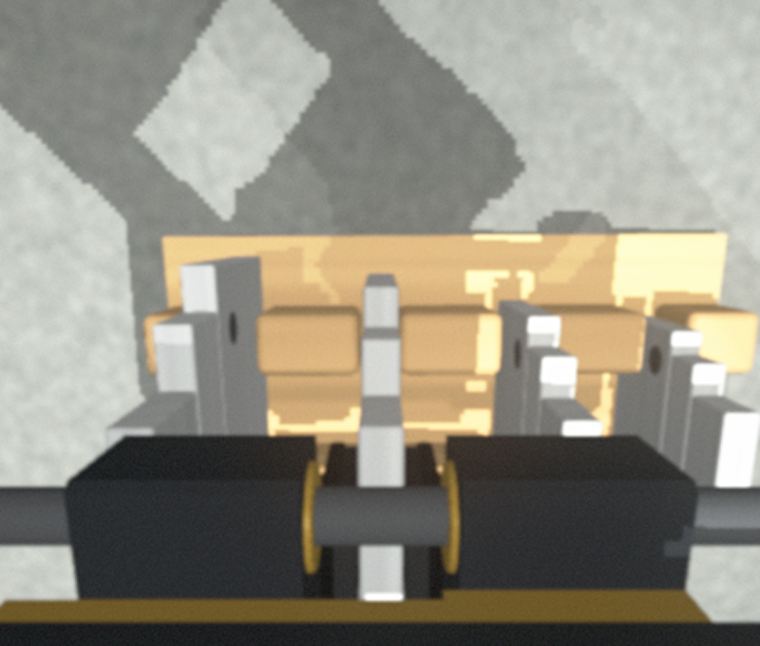

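The plate is in the slot with equal gaps to the teeth (crop x 360 and 402) and no side force. I'll lower it the last few millimetres slowly.

Request:
{"name": "play_rows", "arguments": {
  "increments": [
    {"tx": 0, "ty": 0, "tz": 2, "rx": 0, "ry": 0, "rz": 0},
    {"tx": 0, "ty": 0, "tz": 2, "rx": 0, "ry": 0, "rz": 0},
    {"tx": 0, "ty": 0, "tz": 1, "rx": 0, "ry": 0, "rz": 0},
    {"tx": 0, "ty": 0, "tz": 0, "rx": 0, "ry": 0, "rz": 0},
    {"tx": 0, "ty": 0, "tz": 0, "rx": 0, "ry": 0, "rz": 0}
  ]
}}

```text
time_s: 19.25
tool_pos: [531.3, -251.1, 85.3]
tcp_rot: [0.001, 0.7, 0.714, 0.0]
force: [-0.8, -0.6, -1.8]
finger_gap: 0.11
```

Request:
{"name": "play_rows", "arguments": {
  "increments": [
    {"tx": 0, "ty": 0, "tz": 0.6, "rx": 0, "ry": 0, "rz": 0},
    {"tx": 0, "ty": 0, "tz": 0.6, "rx": 0, "ry": 0, "rz": 0},
    {"tx": 0, "ty": 0, "tz": 0, "rx": 0, "ry": 0, "rz": 0},
    {"tx": 0, "ty": 0, "tz": 0, "rx": 0, "ry": 0, "rz": 0}
  ]
}}

```text
time_s: 19.65
tool_pos: [531.3, -251.1, 84.1]
tcp_rot: [0.001, 0.7, 0.714, 0.0]
force: [-0.5, -0.1, -3.0]
finger_gap: 0.112
```

Request:
{"name": "play_rows", "arguments": {
  "increments": [
    {"tx": 0, "ty": 0, "tz": 0.5, "rx": 0, "ry": 0, "rz": 0},
    {"tx": 0, "ty": 0, "tz": 0.5, "rx": 0, "ry": 0, "rz": 0},
    {"tx": 0, "ty": 0, "tz": 0, "rx": 0, "ry": 0, "rz": 0},
    {"tx": 0, "ty": 0, "tz": 0, "rx": 0, "ry": 0, "rz": 0}
  ]
}}

```text
time_s: 20.05
tool_pos: [531.3, -251.1, 83.3]
tcp_rot: [0.001, 0.7, 0.714, 0.0]
force: [-0.1, -0.2, -1.8]
finger_gap: 0.107
```

Request:
{"name": "play_rows", "arguments": {
  "increments": [
    {"tx": 0, "ty": 0, "tz": 0.5, "rx": 0, "ry": 0, "rz": 0},
    {"tx": 0, "ty": 0, "tz": 0.5, "rx": 0, "ry": 0, "rz": 0},
    {"tx": 0, "ty": 0, "tz": 0, "rx": 0, "ry": 0, "rz": 0},
    {"tx": 0, "ty": 0, "tz": 0, "rx": 0, "ry": 0, "rz": 0}
  ]
}}

```text
time_s: 20.45
tool_pos: [531.5, -251.0, 83.2]
tcp_rot: [0.001, 0.7, 0.714, 0.0]
force: [-0.3, 2.0, 4.5]
finger_gap: 0.113
```

Request:
{"name": "play_rows", "arguments": {
  "increments": [
    {"tx": 0, "ty": 0, "tz": 0.4, "rx": 0, "ry": 0, "rz": 0},
    {"tx": 0, "ty": 0, "tz": 0.4, "rx": 0, "ry": 0, "rz": 0},
    {"tx": 0, "ty": 0, "tz": 0, "rx": 0, "ry": 0, "rz": 0}
  ]
}}

```text
time_s: 20.75
tool_pos: [531.5, -251.0, 83.2]
tcp_rot: [0.001, 0.7, 0.715, 0.0]
force: [-2.4, 3.2, 9.2]
finger_gap: 0.11
```

Contact came at 83.2 mm, as predicted. I'll relax slightly, release and check.

Request:
{"name": "play_rows", "arguments": {
  "increments": [
    {"tx": 0, "ty": 0, "tz": -0.8, "rx": 0, "ry": 0, "rz": 0},
    {"tx": 0, "ty": 0, "tz": 0, "rx": 0, "ry": 0, "rz": 0}
  ]
}}

```text
time_s: 20.95
tool_pos: [531.5, -251.0, 83.2]
tcp_rot: [0.001, 0.7, 0.714, 0.0]
force: [-1.7, 2.0, 8.2]
finger_gap: 0.113
```

Request:
{"name": "play_rows", "arguments": {
  "increments": [
    {"tx": 0, "ty": 0, "tz": 0, "rx": 0, "ry": 0, "rz": 0},
    {"tx": 0, "ty": 0, "tz": 0, "rx": 0, "ry": 0, "rz": 0},
    {"tx": 0, "ty": 0, "tz": 0, "rx": 0, "ry": 0, "rz": 0},
    {"tx": 0, "ty": 0, "tz": 0, "rx": 0, "ry": 0, "rz": 0}
  ],
  "jaw": 0.35
}}

```text
time_s: 21.35
tool_pos: [531.3, -251.2, 81.8]
tcp_rot: [0.001, 0.7, 0.714, 0.0]
force: [0.7, 0.4, -0.6]
finger_gap: 0.314
```

Request:
{"name": "play_rows", "arguments": {
  "increments": [
    {"tx": 0, "ty": 0, "tz": -5, "rx": 0, "ry": 0, "rz": 0},
    {"tx": 0, "ty": 0, "tz": -12, "rx": 0, "ry": 0, "rz": 0},
    {"tx": 0, "ty": 0, "tz": -25, "rx": 0, "ry": 0, "rz": 0},
    {"tx": 0, "ty": 0, "tz": -35, "rx": 0, "ry": 0, "rz": 0},
    {"tx": 0, "ty": 0, "tz": -35, "rx": 0, "ry": 0, "rz": 0},
    {"tx": 0, "ty": 0, "tz": -35, "rx": 0, "ry": 0, "rz": 0},
    {"tx": 30, "ty": 0, "tz": -20, "rx": 0, "ry": 0, "rz": 0},
    {"tx": 45, "ty": 0, "tz": 0, "rx": 0, "ry": 0, "rz": 0},
    {"tx": 45, "ty": 0, "tz": 0, "rx": 0, "ry": 0, "rz": 0},
    {"tx": 45, "ty": 0, "tz": 0, "rx": 0, "ry": 0, "rz": 0},
    {"tx": 45, "ty": 0, "tz": 0, "rx": 0, "ry": 0, "rz": 0},
    {"tx": 45, "ty": 0, "tz": 0, "rx": 0, "ry": 0, "rz": 0},
    {"tx": 0, "ty": 0, "tz": 0, "rx": 0, "ry": 0, "rz": 0}
  ]
}}

```text
time_s: 22.65
tool_pos: [524.5, 9.1, 250.1]
tcp_rot: [-0.0, 0.697, 0.717, 0.001]
force: [-0.2, -1.1, 1.1]
finger_gap: 0.322
```

```bash
python3 -c "
from h import *
print(bot.state()['tool_pos'],bot.state()['time_s'])
d=grab('top','top2');crop(d,370,160,445,256,6,'t2r')
W=world(d)
c,s=np.cos(RY),np.sin(RY);L=np.stack([c*(W[...,0]-RC[0])+s*(W[...,1]-RC[1]),-s*(W[...,0]-RC[0])+c*(W[...,1]-RC[1]),W[...,2]],-1)[160:256,370:450].reshape(-1,3)
for nm,xc,zt in [('small',75,88),('second',25,103),('third',-25,118),('large',-75,133)]:
    q=L[(abs(L[:,0]-xc)<15)&(abs(L[:,2]-zt)<6)]
    print(nm,len(q),'x',np.percentile(q[:,0],[3,97]).round(1),'y',q[:,1].min().round(1),q[:,1].max().round(1),'z',np.median(q[:,2]).round(1))
d=grab('scene','scene4');crop(d,100,110,200,235,4.5,'s4b');cv2.imwrite('pics/s4.png',d['frame'][:,:,::-1])"
```

```text
[524.52031403   9.0501685  250.1443939 ] 22.65
small 58 x [69.9 80.2] y -16.8 18.2 z 87.2
second 67 x [21.3 30.7] y -19.4 20.8 z 103.2
third 84 x [-28.9 -19. ] y -24.3 25.8 z 117.6
large 106 x [-79.6 -69.7] y -31.4 28.0 z 132.2
```

View pics/t2r.png

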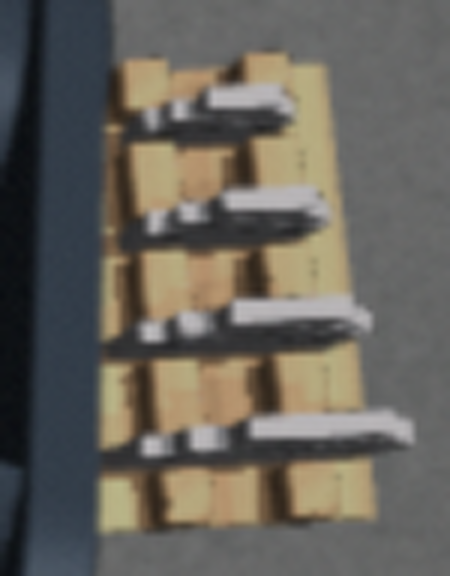

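View pics/s4b.png

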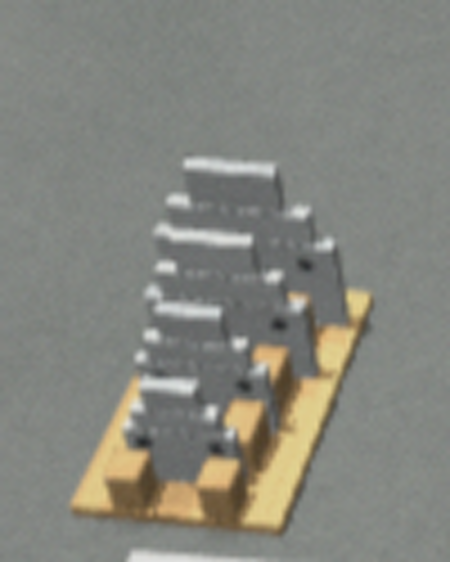

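View pics/top2.png

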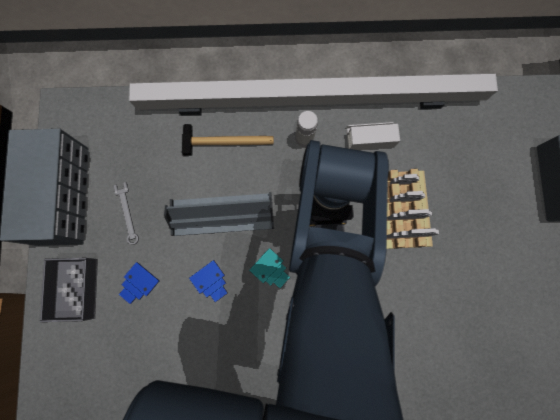

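The four plates stand in order of size, upright, centred to about 1 mm, with their tops at the expected heights. Nothing else has moved, so I'm handing the job in.

```bash
python3 -c "
from station import bot
print(bot.job_done())"
```

```text
the job is handed in; nothing more can be done
None
```

Both plates are in the rack and the job is handed in at about 23 s of robot time. The smaller plate is in the far middle slot next to the smallest, and the larger is in the near middle slot next to the largest. I lowered each one until it touched the slot floor with 9 N or less before letting go.

My last checks, from the top and scene cameras after the arm had moved clear:
- **Order and height:** the four plates stand in order of size. Their tops measure 87, 103, 118 and 132 mm, against 88, 103, 118 and 133 mm expected.
- **Centring:** both plates are centred across the rack to within about 1 mm, and nothing else on the bench appears to have moved.
- **Disagreement:** the wrist and top cameras differed by about 1–2 mm on the rack's position. I lined each plate up to the teeth in the wrist view, and both went in without side force.
- **Refused call:** the first move call was refused, probably because of empty rows, and nothing moved.

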